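Creep the heavy toiletry chest home in its bay, corner by corner

TASK

Creep the heavy toiletry chest along between its two rails by pushing its two brass front corners in turn, a little at a time, until each back corner rests lightly pressed on its sprung rubber buffer, then swing the brass catch shut across its front. The buffers are screwed out unevenly, so feel for them: push gently, do not force the chest against the glued stops or wedge it between the rails, keep off the tile on its front, and do not lift or tip it. Leave the diffuser standing on top of it and everything else where it is.

Things in the scene. Friction and masses are not known exactly. Their poses are not given: they have to be found in the camera images.
- bay: the place for the chest: two rails and two tiled stops side by side across their far end, fixed to the counter. Origin on the counter where the two stops meet, on their near face; x points along the rails away from the robot towards the stops, y to the left, z up. A thin dark strip lies behind the stops.
- left_stop: glazed tile stop glued to the counter, 123 mm wide (bay y from 0 to 123 mm), 50 mm high, 20 mm thick, near face at x = 0 of the bay; same frame as bay. It carries a black rubber buffer (36 mm wide, centred at y = +80 mm, 11 to 41 mm up) screwed out 2 to 14 mm from the face, how far is not measured. The buffer is sprung: 2 mm of give at 2.5 N/mm. More than 8 N breaks the glue.
- right_stop: the mirror image, with its own buffer at y = -80 mm, screwed out 2 to 14 mm independently of the left one.
- left_rail: pale wooden rail, 270 mm long (bay x from -270 to 0 mm), 12 mm wide, 30 mm high; its inner face is at bay y = +111 mm. Same frame as bay. Wedging the chest on a rail with more than about 12 N breaks it loose.
- right_rail: the same at bay y = -111 mm (inner face).
- chest: closed dark wooden chest, 130 mm deep (x), 200 mm wide (y), 65 mm high, 0.75 to 1.05 kg, too wide to grip; flat base (sliding takes 3 to 6 N at one corner, twice that if also pressed down). Origin at the middle of its underside, x towards the stops. It starts between the rails, 11 mm of play each side, its back 48 to 74 mm short of the stops. More than 25 N from the fingers dents it.
- plate_left (a point): middle of the left brass corner plate on the chest's near face (chest x = -65, y = +80, z = 32 mm). The plate is 40 mm wide (y from 60 to 100 mm) and full height. Pushed here, the chest turns clockwise from above as well as slides, and its right corner may draw back a little; at about 0.16 rad of turn it binds between the rails.
- plate_right (a point): middle of the right brass corner plate (chest x = -65, y = -80, z = 32 mm), the mirror image of the left one.
- tile_front: decorated ceramic tile in the middle of the chest's near face, 120 mm wide (y from -60 to 60 mm), z from 10 to 55 mm, standing 3 mm proud of the brass plates; it must not be touched. Same frame as chest.
- catch (a joint): brass catch turning about an upright pivot outside the right rail. 0: arm straight back along the rail (bay -x); negative (to -1.1): swung out to the right, as it starts; 1.57 (end stop): shut, across in front of the right brass plate, 4 to 18 mm off it. Friction 0.05 N m, no spring. At angle a the knob stands at bay x = pivot - 46 cos a, y = pivot + 46 sin a (mm).
- catch_pivot (a point): axis of the catch, at bay x = -156, y = -133 mm, 36 mm up (underside of the arm). The pivot post is 16 mm thick, and the arm is 12 mm wide, 8 mm thick (36 to 44 mm up) and ends 54 mm from the axis.
- catch_knob (a point): top of the catch's upright black knob, 12 mm thick, standing 30 mm above the arm, 46 mm from the pivot; its top is 74 mm above the counter.
- diffuser: amber glass reed diffuser standing loose on the far half of the chest's lid: 52 mm across, 73 mm high plus reeds (150 mm in all); origin at the middle of its foot. It rides along with the chest.
- lotion: green bottle, 60 mm across, 160 mm high; bystander beside the bay.
- soap_dish: white soap dish with soap, 120 x 80 mm, 30 mm high; bystander beside the bay.
- tumbler: blue tumbler with a toothbrush, 72 mm across, 100 mm high (brush 190 mm); bystander beside the bay.
- cream_jar: white jar, 68 mm across, 60 mm high; bystander beside the bay.
- frame: small picture frame, 80 mm wide, 88 mm high; bystander, behind the stops.
- pumice: grey pumice block, 90 x 50 x 30 mm; bystander beside the bay.
Mind the look-alikes: they are no part of the job. There is more than one size of the chest; the job needs the larger.

How it is judged:
On the way, in this order (a step that is already met when the one before it is completed fails the run):
1. both back corners of the chest rest pressed on their buffers, with the catch still open (contact force between chest and left_stop above 0.3 N and contact force between chest and right_stop above 0.3 N and angle between chest's own z axis and vertical below 0.03 rad and linear speed of chest below 0.01 m/s and value of joint catch below 0.6 rad), for 0.2 s.
2. the catch is swung shut across the chest's front (value of joint catch above 1.4 rad), for 0.2 s.
At the end, for the whole second after the job is handed in: both back corners of the chest still pressed on their buffers (over 0.3 N each), the chest flat and at rest, the catch at more than 1.4 rad, the diffuser upright on the chest's lid (contact force between chest and left_stop above 0.3 N and contact force between chest and right_stop above 0.3 N and angle between chest's own z axis and vertical below 0.03 rad and linear speed of chest below 0.01 m/s and value of joint catch above 1.4 rad and velocity of joint catch below 0.05 rad/s and angle between diffuser's own z axis and vertical below 0.05 rad and z of diffuser in the frame of chest above 0.06 m); the robot touches nothing.
It fails at once if the fingers press on the chest with more than 25 N (contact force between the fingers and chest above 25 N).
It fails at once if the chest wedges on a rail with more than 12 N, or presses on a stop or its buffer with more than 8 N ((contact force between chest and left_rail above 12 N or contact force between chest and right_rail above 12 N) or (contact force between chest and left_stop above 8 N or contact force between chest and right_stop above 8 N)).
It fails at once if the robot touches the tile on the chest's front (contact force between any of the fingers, the arm and tile_front above 0.5 N).
It fails at once if the chest is lifted or tipped, or the diffuser tips over or leaves the lid ((angle between chest's own z axis and vertical above 0.08 rad or height (world z) of chest above 0.012 m) or (angle between diffuser's own z axis and vertical above 0.35 rad or z of diffuser in the frame of chest below 0.055 m)).
It fails at once if a bystander is moved more than 15 mm (distance of any of lotion, soap_dish, tumbler, cream_jar, frame, pumice from where it was at the start of the episode above 0.015 m).
It also fails if it takes over 72 s, if anything falls off the work surface, if the arm or the gripper's body presses on something with over 40 N, if the wrist force passes 120 N, or if a joint passes its speed limit or range.

ROBOT

A 6-joint arm with a two-finger parallel gripper is mounted at the origin on the work surface. World frame = base frame: x ahead of the robot, y to its left, z up, the work surface at z = 0. Lengths are in m, angles in rad, forces in N, time in s.
With the tool pointing down it reaches from about 0.225 to 0.875 m from the base axis. Payload 3.4 kg.
Tool frame: the origin (TCP) lies at the very end of the fingers, on their centre line; the grasp point (between the pads) lies behind it (manip.grasp_offset is the z of the grasp point in the tool frame, in m); z points along the fingers, y is the line along which they close (so a half turn about z gives the same grasp; the last joint's range is limited). The gripper opens to 85 mm and grips with 20 to 120 N. Pads are 22 mm wide; open, the fingers measure 114 mm over their backs; the gripper's body (76 mm by 85 mm) begins 54 mm behind the grasp point. The pads swing forward as they close: fully open they stand 13 mm farther back than shut.
Start: joints at [0.986, 0.276, 1.505, -0, 1.361, -0.121], TCP at [0.257, 0.514, 0.231] pointing down, gripper open.
Joint ranges: [-2.89, 2.89], [-0.75, 2.08], [0.22, 2.7], [-1.18, 4.32], [0.11, 2.71], [-2.7, 2.7]. Speed limits (rad/s): [2.57, 2.57, 3.14, 3.14, 3.14, 3.14].

INTERFACE

Orientations are given as a unit quaternion [w, x, y, z].
In Python, from rig import manip gives the robot as it stands.
- The arm moves only by the shell command python3 -m pendant 'ROWS' [FORCE]. ROWS is JSON, a list of rows, each an object of numbers: "dx", "dy", "dz": the shift along the tool's x, y, z in m; "rx", "ry", "rz": the turn, a rotation vector about the tool's x, y, z in degrees; "hand": the finger opening in m, from 0 to 0.0854. In form: [{"dx": .., "dy": .., "dz": .., "rx": .., "ry": .., "rz": .., "hand": ..}, ...]. A call has 1 to 12 rows; each row shifts and turns the commanded pose from where the row before left it, along the tool's axes as they then stand; what a row does not reach is not made up. A row lasts 1/12 s, in which the tool goes at most 41.7 mm and 7.16 degrees, less where a joint would pass 70% of its speed; a pose out of reach is approached as far as the arm can. A call is refused whole if a number of a shift passes 0.0417 or a number of a turn 7.16, either way. A call with a gripper value outside its range is refused whole. The fingers move at their own pace and stop on an object; FORCE is the grip in N (left out, the last holds). Time passes only in rows, so rows that do not move let the fingers close. It gives the time, the measured TCP pose, the force, the opening and the grip force at its end, in the units of the state.
- manip.get_state(): the state, without advancing time (a new reading comes with each control period).
- manip.get_image(name): name is "side" or "top" or "wrist"; returns a dict with "frame" (480x640x3 uint8, red, green, blue), "fx", "fy", "cx", "cy" (pixels), "position" and "attitude" of the camera in the world; the wrist camera has in their place "mount" (4x4, takes a point from camera to tool coordinates, whose origin is the TCP and whose axes are the flange's). Camera axes: x right, y up, looking along -z (the intrinsics and any distortion apply to the point x, -y, -z); pixel columns grow to the right and rows downward; lengths in m; the calibration is good to about 2 mm. A picture is of the moment at which its call begins: read the wrist's pose just before it. There is no depth.
- manip.sign_off(): hands the job in; it is judged then, once.
The state is a dict: "clock": time; "qpos": joint angles; "qd": joint speeds; "effort": joint torques, N m; "position": TCP position; "ee_rot": TCP orientation; "contact_force": force on the tool from outside, world axes, zero at the start; "moment": the same for the moment, N m; "width": finger opening in m; "gripper_force": force on a finger pad.
Only numpy, scipy, OpenCV 4.12 (cv2) and the standard library are available. Lean on these libraries where they do the work, as an engineer would, in place of code of your own. Each camera call takes 0.05 s, during which the arm holds its last target. There are 200 camera calls.

## Working session

There is one attempt and no reset: what is moved stays moved. The work goes in short steps, Python scripts to look and compute and a shell command to move; the robot and the scene stay as the last step left them, time stands still between calls to the robot, and variables do not carry over. Pictures are saved under pics/ and viewed, at most 10 in all, crops included, and the job is handed in when it is done.

```bash
ls; mkdir -p pics; cat > h.py <<'E'
import numpy as np, cv2
from scipy.spatial.transform import Rotation as R
from rig import manip
def quat(q): return R.from_quat([q[1],q[2],q[3],q[0]]).as_matrix()
def att(a):
    a=np.array(a,float)
    return quat(a) if a.size==4 else a.reshape(3,3)
def grab(n):
    s=manip.get_state(); im=manip.get_image(n)
    if n=='wrist':
        T=np.eye(4);T[:3,:3]=quat(s['ee_rot']);T[:3,3]=s['position']
        T=T@np.array(im['mount']); im['P'],im['A']=T[:3,3],T[:3,:3]
    else: im['P'],im['A']=np.array(im['position']),att(im['attitude'])
    return im
def ray(im,u,v):
    d=np.array([(u-im['cx'])/im['fx'],-(v-im['cy'])/im['fy'],-1]); d=im['A']@d
    return im['P'],d/np.linalg.norm(d)
def plane(im,u,v,z):
    p,d=ray(im,u,v); return p+d*(z-p[2])/d[2]
def proj(im,X):
    c=im['A'].T@(np.array(X)-im['P']); return im['cx']+im['fx']*c[0]/-c[2], im['cy']-im['fy']*c[1]/-c[2]
def tri(a,ua,b,ub):
    p,d=ray(a,*ua);q,e=ray(b,*ub)
    t=np.linalg.lstsq(np.c_[d,-e],q-p,rcond=None)[0]
    x,y=p+t[0]*d,q+t[1]*e
    return (x+y)/2,np.linalg.norm(x-y)
def save(im,n): cv2.imwrite(n,im['frame'][...,::-1])
E
python3 - <<'E'
from h import *
for n in('side','top','wrist'):
    im=grab(n);save(im,f'pics/{n}0.png')
    print(n,im['fx'],im['cx'],im['cy'],[k for k in im if k!='frame'],im['P'].round(3),im['A'].round(3).tolist())
print(manip.get_state(),manip.grasp_offset)
E
```

```text
pics
side 464.21183384049976 313.29096699630594 234.13022484983534 ['fx', 'fy', 'cx', 'cy', 'position', 'attitude', 'P', 'A'] [ 0.184 -0.779  0.636] [[0.917, 0.229, -0.327], [-0.399, 0.489, -0.776], [-0.018, 0.842, 0.54]]
top 585.1574292830462 312.4686084019645 245.484473021978 ['fx', 'fy', 'cx', 'cy', 'position', 'attitude', 'P', 'A'] [0.251 0.008 1.325] [[0.094, 0.969, -0.23], [-0.996, 0.092, -0.022], [-0.0, 0.231, 0.973]]
wrist 363.7996877913512 325.10780337419976 236.48916262785158 ['fx', 'fy', 'cx', 'cy', 'mount', 'P', 'A'] [0.192 0.547 0.373] [[0.447, -0.857, -0.258], [0.895, 0.427, 0.129], [-0.001, -0.288, 0.958]]
{'clock': 0.15, 'qpos': array([ 9.86002225e-01,  2.76479501e-01,  1.50583001e+00, -4.24264955e-05,
        1.36070051e+00, -1.21008869e-01]), 'qd': array([ 1.36443307e-03, -3.54215453e-03, -5.15239171e-03, -2.47993110e-03,
       -2.53384381e-03,  6.68215219e-05]), 'effort': array([ 8.92357712e-04, -4.17142618e+01, -2.46034849e+01, -1.89928159e-05,
        7.61003641e-03,  2.84255299e-05]), 'position': array([0.25702618, 0.51392334, 0.23062635]), 'ee_rot': array([-2.25469910e-04,  2.29815514e-01,  9.73233953e-01, -6.72175838e-04]), 'contact_force': array([0.01651552, 0.40319124, 0.27702994]), 'moment': array([-0.01994839,  0.00872356, -0.01373863]), 'gripper_force': 0.0, 'width': 0.08505037560445937} -0.0187
```

View pics/top0.png

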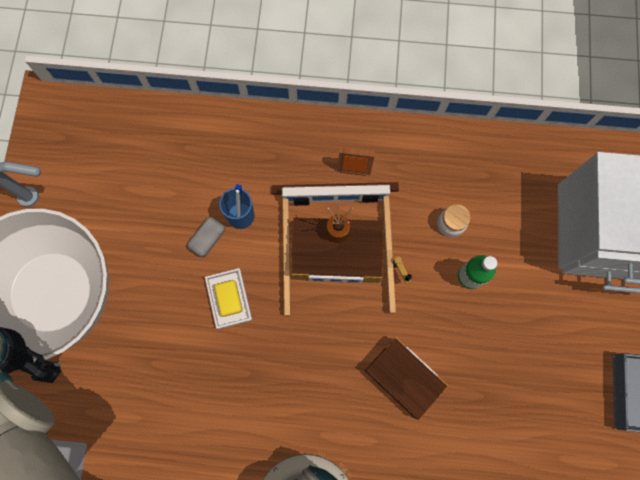

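View pics/side0.png

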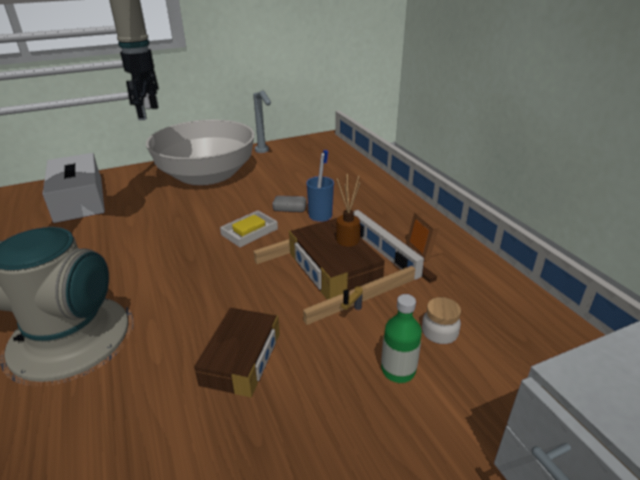

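The top view shows the bay chest with its diffuser at about (338,245), the stops at (336,194), the rails at x≈287 and 389, and the catch at (402,268). The side view shows the same chest at (335,255). Chest candidates are the one between the rails with the diffuser, top (338,245), and the smaller look-alike at top (405,378). I choose the one between the rails and will check it in a close crop.

```bash
python3 - <<'E'
from h import *
im=grab('top'); f=im['frame']
c=f[175:325,270:430]; cv2.imwrite('pics/crop1.png',cv2.resize(c,None,fx=4,fy=4,interpolation=cv2.INTER_CUBIC)[...,::-1])
hsv=cv2.cvtColor(f,cv2.COLOR_RGB2HSV)
roi=np.zeros(f.shape[:2],np.uint8); roi[170:330,265:425]=255
for n,lo,hi,z in [('rail',(10,70,170),(25,150,255),.03),('white',(0,0,150),(180,60,255),.05),('brass',(20,120,60),(32,255,220),.065)]:
    m=cv2.inRange(hsv,lo,hi)&roi
    cs,_=cv2.findContours(m,cv2.RETR_EXTERNAL,cv2.CHAIN_APPROX_NONE)
    for k in cs:
        if cv2.contourArea(k)<8: continue
        r=cv2.minAreaRect(k); b=cv2.boxPoints(r)
        print(n,cv2.contourArea(k),[(p.round(1).tolist(),plane(im,*p,z)[:2].round(4).tolist()) for p in b])
for p in [(288,200),(287,300),(391,300),(405,378),(402,268)]: print(p,hsv[p[1],p[0]])
E
```

```text
rail 175.5 [([284.0, 275.0], [0.4831, 0.0946]), ([289.0, 275.0], [0.4841, 0.0834]), ([289.0, 314.0], [0.3969, 0.0744]), ([284.0, 314.0], [0.3959, 0.0854])]
rail 158.0 [([283.0, 199.0], [0.6609, 0.1158]), ([288.0, 199.0], [0.6619, 0.1042]), ([288.0, 270.0], [0.4953, 0.0868]), ([283.0, 270.0], [0.4942, 0.0981])]
rail 497.5 [([383.3999938964844, 196.10000610351562], [0.6898, -0.1156]), ([389.0, 195.8000030517578], [0.6918, -0.1285]), ([395.3999938964844, 311.0], [0.4258, -0.1598]), ([389.79998779296875, 311.29998779296875], [0.4239, -0.1475])]
white 84.0 [([308.8999938964844, 277.3999938964844], [0.4794, 0.0379]), ([309.0, 274.79998779296875], [0.4852, 0.0382]), ([363.0, 276.70001220703125], [0.4922, -0.0812]), ([363.0, 279.29998779296875], [0.4863, -0.0814])]
white 835.0 [([281.79998779296875, 187.10000610351562], [0.6828, 0.1199]), ([389.0, 184.39999389648438], [0.7123, -0.1245]), ([389.20001220703125, 193.1999969482422], [0.6911, -0.1264]), ([282.0, 195.89999389648438], [0.6618, 0.1171])]
(288, 200) [ 13  81 119]
(287, 300) [ 16 119 223]
(391, 300) [ 16 121 223]
(405, 378) [ 11 168  70]
(402, 268) [ 19 169 178]
```

View pics/crop1.png

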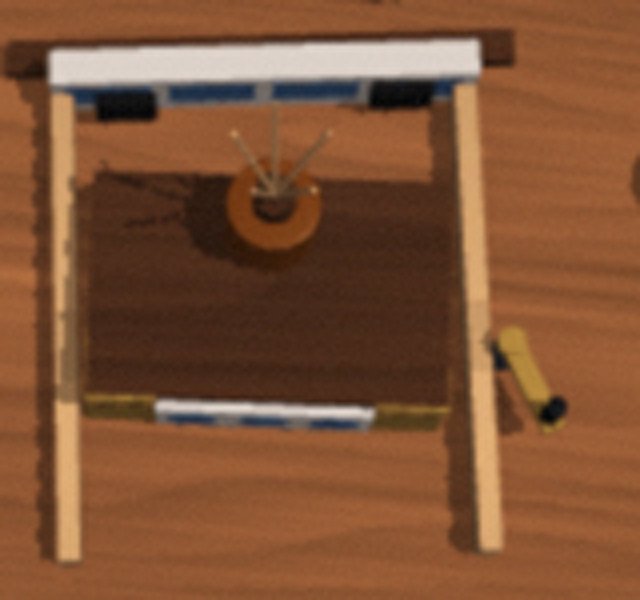

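The crop confirms the larger chest. It has the diffuser on it, a blue and white tile at crop (265,412), brass plates at (120,407) and (410,418), buffers at (126,105) and (400,93), and the catch knob at (552,408). It is turned about 3.4° clockwise in the bay. Bay yaw is about 6.8° and its origin about (0.6765, -0.0045). I'll move over for a closer wrist view.

```bash
python3 -m pendant '[{"rz":-6.7,"hand":0},{"rz":-6.7},{"rz":-6.7},{"rz":-6.7},{"rz":-6.7},{"dy":-0.04},{"dy":-0.04},{"dy":-0.04},{"dy":-0.04},{"dy":-0.04},{"dy":-0.04},{"dy":-0.04}]' 40
python3 -m pendant '[{"dy":-0.04,"dx":-0.008},{"dy":-0.04,"dx":-0.008},{"dy":-0.04,"dx":-0.008},{"dy":-0.04,"dx":-0.008},{"dy":-0.04,"dx":-0.008},{"dy":-0.04,"dx":-0.008},{"dy":-0.04},{}]'
python3 - <<'E'
from h import *
im=grab('wrist'); save(im,'pics/w1.png'); s=manip.get_state(); print(s['position'],s['contact_force'],s['width'])
np.save('w1.npy',{k:im[k] for k in('fx','fy','cx','cy','P','A')},allow_pickle=True)
E
```

```text
[0.2570939  0.51409483 0.2308915 ] [0.06385289 0.37115296 0.01864069] 0.0857241703817355invalid input
invalid input
```

View pics/w1.png

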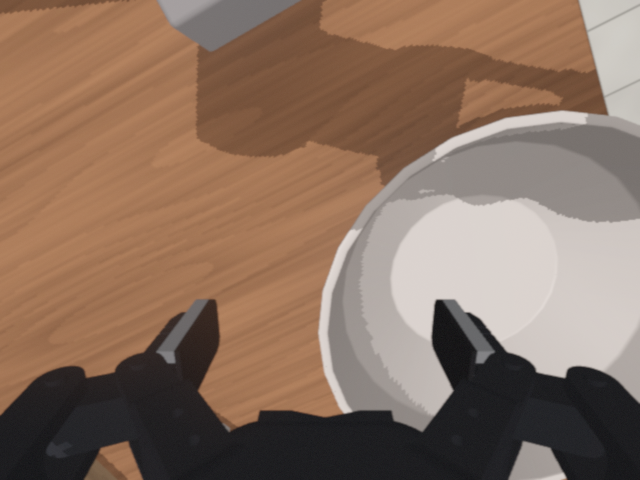

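The calls were refused, so the picture only shows the washbasin and the open fingers. I'll try full rows.

```bash
python3 -m pendant '[{"dx":0,"dy":0,"dz":0,"rx":0,"ry":0,"rz":-6.7,"hand":0},{"dx":0,"dy":0,"dz":0,"rx":0,"ry":0,"rz":-6.7,"hand":0},{"dx":0,"dy":0,"dz":0,"rx":0,"ry":0,"rz":-6.7,"hand":0},{"dx":0,"dy":0,"dz":0,"rx":0,"ry":0,"rz":-6.7,"hand":0},{"dx":0,"dy":0,"dz":0,"rx":0,"ry":0,"rz":-6.7,"hand":0},{"dx":0,"dy":-0.04,"dz":0,"rx":0,"ry":0,"rz":0,"hand":0},{"dx":0,"dy":-0.04,"dz":0,"rx":0,"ry":0,"rz":0,"hand":0},{"dx":0,"dy":-0.04,"dz":0,"rx":0,"ry":0,"rz":0,"hand":0},{"dx":0,"dy":-0.04,"dz":0,"rx":0,"ry":0,"rz":0,"hand":0},{"dx":0,"dy":-0.04,"dz":0,"rx":0,"ry":0,"rz":0,"hand":0}]' 40; python3 -m pendant '[{"dy":-0.04,"hand":0}]'
```

```text
clock: 1.08
position: [0.281, 0.314, 0.2311]
ee_rot: [0.0, -0.061, 0.998, -0.0]
contact_force: [1.1, -0.2, -0.4]
width: -0.0005
gripper_force: 0.0invalid input
```

```bash
python3 -m pendant '[{"dx":-0.006,"dy":-0.04,"dz":0,"rx":0,"ry":0,"rz":0,"hand":0},{"dx":-0.006,"dy":-0.04,"dz":0,"rx":0,"ry":0,"rz":0,"hand":0},{"dx":-0.006,"dy":-0.04,"dz":0,"rx":0,"ry":0,"rz":0,"hand":0},{"dx":-0.006,"dy":-0.04,"dz":0,"rx":0,"ry":0,"rz":0,"hand":0},{"dx":-0.006,"dy":-0.04,"dz":0,"rx":0,"ry":0,"rz":0,"hand":0},{"dx":-0.006,"dy":-0.04,"dz":0,"rx":0,"ry":0,"rz":0,"hand":0},{"dx":-0.006,"dy":-0.04,"dz":0,"rx":0,"ry":0,"rz":0,"hand":0},{"dx":-0.006,"dy":-0.04,"dz":0,"rx":0,"ry":0,"rz":0,"hand":0},{"dx":0,"dy":-0.03,"dz":0,"rx":0,"ry":0,"rz":0,"hand":0},{"dx":0,"dy":0,"dz":0,"rx":0,"ry":0,"rz":0,"hand":0}]'
python3 - <<'E'
from h import *
im=grab('wrist'); save(im,'pics/w2.png'); s=manip.get_state(); print(s['position'],s['contact_force'],s['clock'])
np.save('w2.npy',{k:im[k] for k in('fx','fy','cx','cy','P','A')},allow_pickle=True)
E
```

```text
clock: 1.92
position: [0.3725, -0.0312, 0.2315]
ee_rot: [0.001, -0.057, 0.998, -0.002]
contact_force: [0.2, 0.3, -0.9]
width: -0.0001
gripper_force: 0.0
[ 0.37166937 -0.02842202  0.23128102] [ 0.23582591  0.05593678 -0.08855667] 1.9667
```

View pics/w2.png

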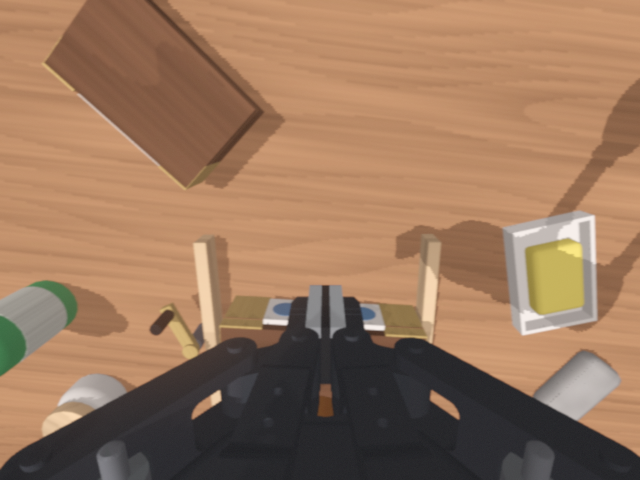

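The wrist view shows the right brass plate at (245,311), the left plate at (405,318), the tile between them at x 265–384, the rail ends at (206,240) and (430,238), the catch knob at (162,318) and the pivot at (195,350). Now I'll measure with masks.

```bash
cat > m.py <<'E'
from h import *
im=np.load('w2.npy',allow_pickle=True).item()
f=cv2.imread('pics/w2.png'); hsv=cv2.cvtColor(f,cv2.COLOR_BGR2HSV)
O=np.array([.6765,-.0045]); Y=np.deg2rad(6.8); B=np.array([[np.cos(Y),np.sin(Y)],[-np.sin(Y),np.cos(Y)]])
bay=lambda X:(B@(np.array(X)[:2]-O)).round(4)
m=cv2.inRange(hsv,(17,110,70),(32,255,235)); m[:230]=0;m[365:]=0;m[:,445:]=0
cs,_=cv2.findContours(m,cv2.RETR_EXTERNAL,cv2.CHAIN_APPROX_NONE)
for k in cs:
    if cv2.contourArea(k)<60: continue
    print('brass',cv2.contourArea(k),cv2.approxPolyDP(k,3,True).reshape(-1,2).tolist())
m=cv2.inRange(hsv,(8,30,190),(22,110,255)); m[:225]=0;m[400:]=0
cs,_=cv2.findContours(m,cv2.RETR_EXTERNAL,cv2.CHAIN_APPROX_NONE)
for k in cs:
    if cv2.contourArea(k)<100 : continue
    r=cv2.approxPolyDP(k,3,True).reshape(-1,2)
    print('rail',cv2.contourArea(k),[(p.tolist(),bay(plane(im,*p,.03)).tolist()) for p in r][:8])
for n,p,z in [('knob top',(153,327),.074),('pivot',(193,351),.044),('Rtop',(220,327),.065),('Rbot',(235,297),0),('Ltop',(429,333),.065),('Lbot',(418,304),0)]:
    X=plane(im,*p,z);print(n,X.round(4),bay(X))
print(hsv[240,206],hsv[310,245])
E
python3 m.py
```

```text
brass 333.0 [[385, 331], [387, 336], [425, 338], [422, 329], [387, 327]]
brass 318.0 [[220, 324], [261, 328], [260, 320], [223, 319]]
brass 677.0 [[380, 304], [387, 325], [421, 326], [411, 306]]
brass 323.5 [[169, 304], [160, 311], [169, 309], [175, 313], [168, 324], [177, 322], [191, 342], [181, 344], [196, 351], [189, 358], [182, 352], [191, 358], [197, 355], [197, 344]]
brass 668.0 [[226, 314], [260, 318], [268, 298], [237, 296]]
rail 580.5 [([451, 350], [-0.1442, 0.1454]), ([478, 363], [-0.1276, 0.1767]), ([508, 362], [-0.1289, 0.2095]), ([554, 370], [-0.1184, 0.262]), ([515, 365], [-0.125, 0.2178]), ([515, 360], [-0.1314, 0.2169]), ([537, 361], [-0.1301, 0.2412]), ([541, 365], [-0.1249, 0.2465])]
rail 330.5 [([172, 322], [-0.1791, -0.1548]), ([170, 329], [-0.1707, -0.158]), ([182, 346], [-0.1497, -0.1476]), ([172, 347], [-0.1485, -0.1587]), ([181, 348], [-0.1472, -0.149]), ([186, 357], [-0.1358, -0.1448]), ([195, 355], [-0.1384, -0.1347]), ([194, 348], [-0.1472, -0.1348])]
rail 892.0 [([433, 246], [-0.2637, 0.1159]), ([425, 271], [-0.2369, 0.11]), ([422, 307], [-0.1963, 0.1099]), ([430, 342], [-0.1543, 0.1217]), ([437, 288], [-0.218, 0.1238]), ([437, 247], [-0.2626, 0.12])]
rail 1298.0 [([193, 241], [-0.2695, -0.1226]), ([186, 250], [-0.2601, -0.1306]), ([192, 252], [-0.258, -0.1248]), ([200, 302], [-0.2026, -0.1225]), ([198, 323], [-0.1779, -0.1272]), ([203, 324], [-0.1767, -0.122]), ([204, 337], [-0.1609, -0.1225]), ([211, 347], [-0.1484, -0.1161])]
knob top [ 0.4965 -0.1792  0.074 ] [-0.1994 -0.1522]
pivot [ 0.54   -0.1521  0.044 ] [-0.153  -0.1304]
Rtop [ 0.4949 -0.1194  0.065 ] [-0.1939 -0.0926]
Rbot [ 0.4955 -0.1205  0.    ] [-0.1935 -0.0938]
Ltop [0.478  0.0812 0.065 ] [-0.187   0.1086]
Lbot [0.48   0.0867 0.    ] [-0.1843  0.1138]
[ 14  92 160] [ 18 117 148]
```

```bash
python3 -c "
import cv2;f=cv2.imread('pics/w2.png')[225:375,140:450];cv2.imwrite('pics/w2c.png',cv2.resize(f,None,fx=2.5,fy=2.5,interpolation=cv2.INTER_CUBIC))"
```

```text
(no output)
```

View pics/w2c.png

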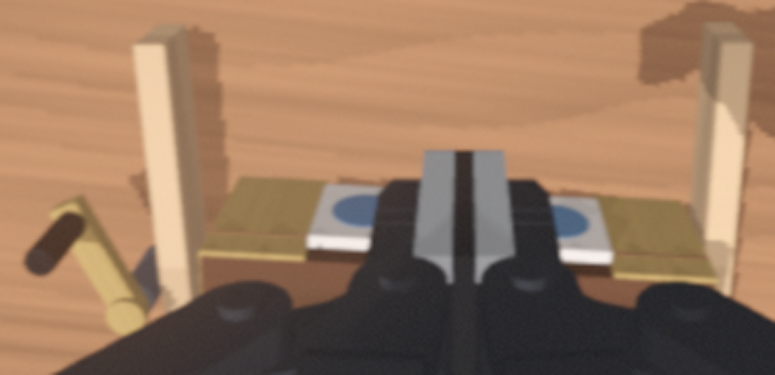

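The crop shows the right plate's top front corner at about (205,248) and the left one's at (712,265), with the knob and pivot matching the text to 3 mm. In the bay frame the right plate is at x≈-0.196 with its centre at y≈-0.073, and the left plate is at x≈-0.187 with y≈+0.087. The right side lags, so I'll push it first. Going down now.

```bash
python3 -m pendant '[{"dx":-0.0175,"dy":-0.022,"dz":0,"rx":0,"ry":0,"rz":0,"hand":0},{"dx":-0.0175,"dy":-0.022,"dz":0,"rx":0,"ry":0,"rz":0,"hand":0},{"dx":-0.0175,"dy":-0.022,"dz":0,"rx":0,"ry":0,"rz":0,"hand":0},{"dx":-0.0175,"dy":-0.022,"dz":0,"rx":0,"ry":0,"rz":0,"hand":0},{"dx":0,"dy":0,"dz":0.033,"rx":0,"ry":0,"rz":0,"hand":0},{"dx":0,"dy":0,"dz":0.033,"rx":0,"ry":0,"rz":0,"hand":0},{"dx":0,"dy":0,"dz":0.033,"rx":0,"ry":0,"rz":0,"hand":0},{"dx":0,"dy":0,"dz":0.033,"rx":0,"ry":0,"rz":0,"hand":0},{"dx":0,"dy":0,"dz":0.033,"rx":0,"ry":0,"rz":0,"hand":0},{"dx":0,"dy":0,"dz":0.033,"rx":0,"ry":0,"rz":0,"hand":0},{"dx":0,"dy":0,"dz":0.01,"rx":0,"ry":0,"rz":0,"hand":0},{"dx":0,"dy":0,"dz":0,"rx":0,"ry":0,"rz":0,"hand":0}]'
cat > st.py <<'E'
from h import *
O=np.array([.6765,-.0045]); Y=np.deg2rad(6.8); B=np.array([[np.cos(Y),np.sin(Y)],[-np.sin(Y),np.cos(Y)]])
s=manip.get_state(); print('\nbay',(1000*B@(s['position'][:2]-O)).round(1),'z',s['position'][2].round(4),'F bay',(B@s['contact_force'][:2]).round(2),s['contact_force'][2].round(2),'t',s['clock'])
E
python3 st.py
```

```text
clock: 2.97
position: [0.4487, -0.1023, 0.0206]
ee_rot: [-0.003, -0.061, 0.998, 0.002]
contact_force: [0.5, 0.1, 0.5]
width: -0.0002
gripper_force: 0.0

bay [-237.8  -70.1] z 0.0206 F bay [0.5  0.09] 0.53 t 2.9667
```

```bash
python3 -m pendant '[{"dx":-0.005,"dy":-0.005,"dz":0,"rx":0,"ry":0,"rz":0,"hand":0},{"dx":-0.005,"dy":0,"dz":0,"rx":0,"ry":0,"rz":0,"hand":0},{"dx":-0.005,"dy":0,"dz":0,"rx":0,"ry":0,"rz":0,"hand":0},{"dx":-0.005,"dy":0,"dz":0,"rx":0,"ry":0,"rz":0,"hand":0},{"dx":-0.005,"dy":0,"dz":0,"rx":0,"ry":0,"rz":0,"hand":0},{"dx":-0.002,"dy":0,"dz":0,"rx":0,"ry":0,"rz":0,"hand":0}]';python3 st.py
for i in 1; do python3 -m pendant '[{"dx":-0.002,"dy":0,"dz":0,"rx":0,"ry":0,"rz":0,"hand":0},{"dx":-0.002,"dy":0,"dz":0,"rx":0,"ry":0,"rz":0,"hand":0}]'; python3 st.py;  python3 -m pendant '[{"dx":-0.002,"dy":0,"dz":0,"rx":0,"ry":0,"rz":0,"hand":0},{"dx":-0.002,"dy":0,"dz":0,"rx":0,"ry":0,"rz":0,"hand":0}]'; python3 st.py; python3 -m pendant '[{"dx":-0.002,"dy":0,"dz":0,"rx":0,"ry":0,"rz":0,"hand":0},{"dx":-0.002,"dy":0,"dz":0,"rx":0,"ry":0,"rz":0,"hand":0}]'; python3 st.py; done | grep bay
```

```text
clock: 3.47
position: [0.4791, -0.1065, 0.0239]
ee_rot: [-0.0, -0.061, 0.998, -0.0]
contact_force: [-4.2, -0.6, 1.8]
width: 0.0001
gripper_force: 0.0

bay [-208.1  -77.9] z 0.0239 F bay [-4.28 -0.09] 1.78 t 3.4667
bay [-207.   -77.3] z 0.0232 F bay [-6.37 -0.01] 3.67 t 3.6333
bay [-203.2  -77.3] z 0.0231 F bay [-6.88 -0.44] 4.04 t 3.8
bay [-199.2  -77.3] z 0.0231 F bay [-6.73 -0.94] 4.02 t 3.9667
```

```bash
(python3 -m pendant '[{"dx":-0.002,"dy":0,"dz":-0.001,"rx":0,"ry":0,"rz":0,"hand":0},{"dx":-0.002,"dy":0,"dz":-0.001,"rx":0,"ry":0,"rz":0,"hand":0}]'; python3 st.py;  python3 -m pendant '[{"dx":-0.002,"dy":0,"dz":0,"rx":0,"ry":0,"rz":0,"hand":0},{"dx":-0.002,"dy":0,"dz":0,"rx":0,"ry":0,"rz":0,"hand":0}]'; python3 st.py; python3 -m pendant '[{"dx":0.008,"dy":0,"dz":0,"rx":0,"ry":0,"rz":0,"hand":0},{"dx":0.01,"dy":0,"dz":0,"rx":0,"ry":0,"rz":0,"hand":0},{"dx":0.004,"dy":0.01,"dz":0,"rx":0,"ry":0,"rz":0,"hand":0}]'; python3 st.py) | grep bay
python3 - <<'E'
from h import *
im=grab('top'); f=im['frame']
c=f[175:325,270:430]; cv2.imwrite('pics/t2.png',cv2.resize(c,None,fx=4,fy=4,interpolation=cv2.INTER_CUBIC)[...,::-1])
E
```

```text
bay [-194.   -77.4] z 0.0249 F bay [-3.32 -0.72] -0.83 t 4.1333
bay [-189.4  -78. ] z 0.0252 F bay [-5.27 -2.43] 0.85 t 4.3
bay [-210.9  -68.6] z 0.0255 F bay [-0.35  0.65] -0.14 t 4.55
```

View pics/t2.png

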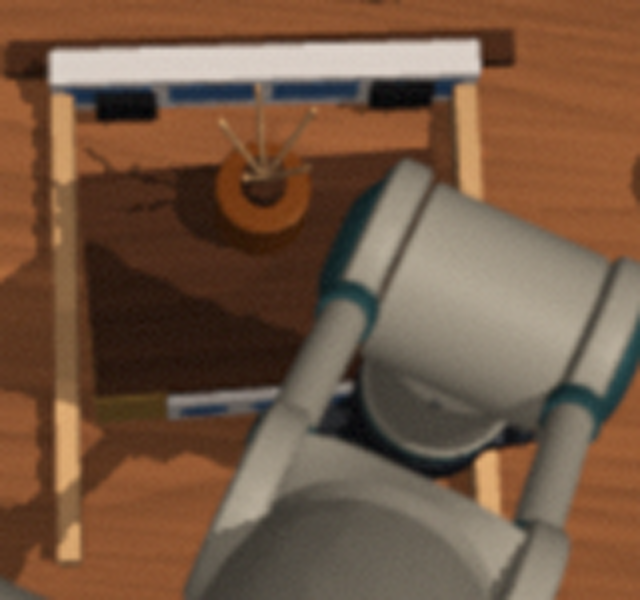

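The chest has turned about 2.8° the other way. Its back edge runs from (80,175) to (430,150), the left plate is at (130,407), and the diffuser stands. Now the left plate.

```bash
(python3 -m pendant '[{"dx":0.004,"dy":0.03,"dz":0,"rx":0,"ry":0,"rz":0,"hand":0},{"dx":0.001,"dy":0.03,"dz":0,"rx":0,"ry":0,"rz":0,"hand":0},{"dx":0,"dy":0.03,"dz":0,"rx":0,"ry":0,"rz":0,"hand":0},{"dx":0,"dy":0.03,"dz":0,"rx":0,"ry":0,"rz":0,"hand":0},{"dx":0,"dy":0.03,"dz":0,"rx":0,"ry":0,"rz":0,"hand":0},{"dx":0,"dy":0,"dz":0,"rx":0,"ry":0,"rz":0,"hand":0}]'; python3 st.py;  python3 -m pendant '[{"dx":-0.003,"dy":0,"dz":0,"rx":0,"ry":0,"rz":0,"hand":0},{"dx":-0.003,"dy":0,"dz":0,"rx":0,"ry":0,"rz":0,"hand":0},{"dx":-0.003,"dy":0,"dz":0,"rx":0,"ry":0,"rz":0,"hand":0}]'; python3 st.py;python3 -m pendant '[{"dx":-0.002,"dy":0,"dz":0,"rx":0,"ry":0,"rz":0,"hand":0},{"dx":-0.002,"dy":0,"dz":0,"rx":0,"ry":0,"rz":0,"hand":0}]';python3 st.py; python3 -m pendant '[{"dx":-0.002,"dy":0,"dz":0,"rx":0,"ry":0,"rz":0,"hand":0},{"dx":-0.002,"dy":0,"dz":0,"rx":0,"ry":0,"rz":0,"hand":0}]'; python3 st.py) | grep bay
```

```text
bay [-217.    86.7] z 0.0254 F bay [-0.18  0.49] -0.65 t 5.1
bay [-205.9   81.5] z 0.0255 F bay [ 0.25 -0.02] 0.24 t 5.35
bay [-202.2   81.2] z 0.0253 F bay [-0.77  0.03] 0.34 t 5.5167
bay [-198.6   81.6] z 0.0252 F bay [-0.37  0.17] -0.15 t 5.6833
```

```bash
(python3 -m pendant '[{"dx":-0.002,"dy":0,"dz":0,"rx":0,"ry":0,"rz":0,"hand":0},{"dx":-0.002,"dy":0,"dz":0,"rx":0,"ry":0,"rz":0,"hand":0}]';python3 st.py; python3 -m pendant '[{"dx":-0.002,"dy":0,"dz":0,"rx":0,"ry":0,"rz":0,"hand":0},{"dx":-0.002,"dy":0,"dz":0,"rx":0,"ry":0,"rz":0,"hand":0}]'; python3 st.py; python3 -m pendant '[{"dx":-0.002,"dy":0,"dz":0,"rx":0,"ry":0,"rz":0,"hand":0},{"dx":-0.002,"dy":0,"dz":0,"rx":0,"ry":0,"rz":0,"hand":0}]';python3 st.py; python3 -m pendant '[{"dx":-0.002,"dy":0,"dz":0,"rx":0,"ry":0,"rz":0,"hand":0},{"dx":-0.002,"dy":0,"dz":0,"rx":0,"ry":0,"rz":0,"hand":0}]'; python3 st.py) | grep bay
```

```text
bay [-197.5   82.3] z 0.0248 F bay [-5.36  1.07] 2.15 t 5.85
bay [-193.9   82.9] z 0.0246 F bay [-4.47  1.83] 0.24 t 6.0167
bay [-189.8   83. ] z 0.0245 F bay [-4.88  1.78] -0.12 t 6.1833
bay [-186.3   83.2] z 0.0244 F bay [-5.58  2.89] 1.9 t 6.35
```

```bash
(python3 -m pendant '[{"dx":-0.002,"dy":0,"dz":0,"rx":0,"ry":0,"rz":0,"hand":0},{"dx":-0.002,"dy":0,"dz":0,"rx":0,"ry":0,"rz":0,"hand":0},{"dx":-0.002,"dy":0,"dz":0,"rx":0,"ry":0,"rz":0,"hand":0}]';python3 st.py; python3 -m pendant '[{"dx":0.01,"dy":0,"dz":0,"rx":0,"ry":0,"rz":0,"hand":0},{"dx":0.012,"dy":0,"dz":0,"rx":0,"ry":0,"rz":0,"hand":0},{"dx":0.004,"dy":-0.03,"dz":0,"rx":0,"ry":0,"rz":0,"hand":0},{"dx":0,"dy":-0.032,"dz":0,"rx":0,"ry":0,"rz":0,"hand":0},{"dx":0,"dy":-0.032,"dz":0,"rx":0,"ry":0,"rz":0,"hand":0},{"dx":0,"dy":-0.032,"dz":0,"rx":0,"ry":0,"rz":0,"hand":0},{"dx":0,"dy":-0.032,"dz":0,"rx":0,"ry":0,"rz":0,"hand":0},{"dx":0,"dy":0,"dz":0,"rx":0,"ry":0,"rz":0,"hand":0}]';python3 st.py;python3 -m pendant '[{"dx":-0.003,"dy":0,"dz":0,"rx":0,"ry":0,"rz":0,"hand":0},{"dx":-0.003,"dy":0,"dz":0,"rx":0,"ry":0,"rz":0,"hand":0},{"dx":-0.003,"dy":0,"dz":0,"rx":0,"ry":0,"rz":0,"hand":0}]'; python3 st.py; python3 -m pendant '[{"dx":-0.002,"dy":0,"dz":0,"rx":0,"ry":0,"rz":0,"hand":0},{"dx":-0.002,"dy":0,"dz":0,"rx":0,"ry":0,"rz":0,"hand":0}]'; python3 st.py) | grep bay
```

```text
bay [-180.6   83.5] z 0.0244 F bay [-6.26  3.13] 1.82 t 6.6
bay [-200.3  -81.9] z 0.0259 F bay [-0.15 -0.48] 0.74 t 7.2667
bay [-193.5  -74.8] z 0.0253 F bay [-0.36  0.55] -0.37 t 7.5167
bay [-189.1  -74.7] z 0.0253 F bay [ 0.14 -0.25] 0.86 t 7.6833
```

```bash
cat > top.py <<'E'
from h import *
from st import O,B
im=grab('top'); f=im['frame']; hsv=cv2.cvtColor(f,cv2.COLOR_RGB2HSV)
bay=lambda p,z:(1000*B@(plane(im,*p,z)[:2]-O)).round(1).tolist()
for n,lo,hi,z in [('tilewhite',(0,0,130),(180,70,255),.055),('brass',(18,130,60),(30,255,200),.065)]:
    m=cv2.inRange(hsv,lo,hi); m[:225]=0;m[290:]=0;m[:,:288]=0;m[:,388:]=0
    cs,_=cv2.findContours(m,cv2.RETR_EXTERNAL,cv2.CHAIN_APPROX_NONE)
    for k in cs:
        if cv2.contourArea(k)>4:
            k=k.reshape(-1,2); a,b=k[k[:,0].argmin()],k[k[:,0].argmax()]
            print(n,len(k),a,bay(a-[.5,0],z),b,bay(b+[.5,0],z))
cv2.imwrite('pics/t3.png',cv2.resize(f[175:325,270:430],None,fx=4,fy=4,interpolation=cv2.INTER_CUBIC)[...,::-1])
E
python3 top.py
```

```text
bay [-189.1  -74.7] z 0.0253 F bay [ 0.14 -0.25] 0.86 t 7.6833
tilewhite 24 [370 287] [-216.3, -67.0] [382 289] [-221.4, -95.3]
tilewhite 86 [329 289] [-218.5, 23.1] [360 275] [-189.1, -48.4]
tilewhite 55 [348 260] [-154.6, -21.1] [362 243] [-116.7, -56.0]
tilewhite 76 [368 239] [-107.8, -67.6] [387 251] [-136.4, -110.9]
tilewhite 29 [360 229] [-84.2, -50.7] [370 225] [-75.5, -75.9]
brass 40 [293 266] [-167.2, 100.8] [308 270] [-177.0, 65.9]
```

View pics/t3.png

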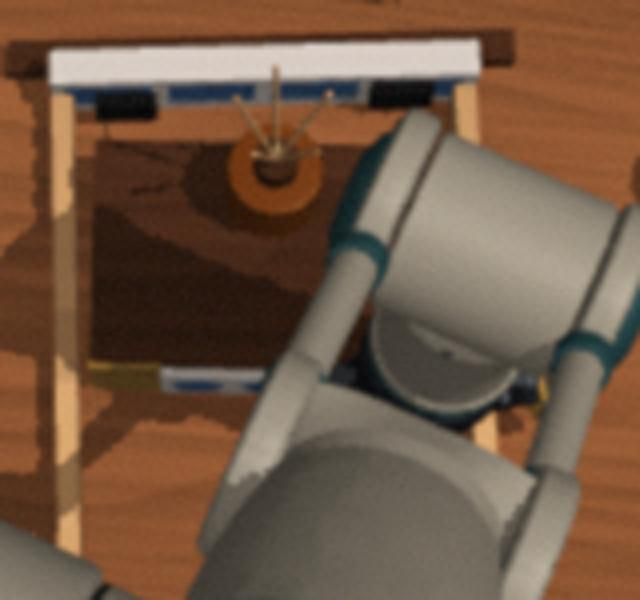

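Left plate at crop (125,375), its front at about y 102 to 65 in the bay, so the chest centre is near y = +2. The diffuser is upright. Pushing the right plate centred at about y = -78.

```bash
(python3 -m pendant '[{"dx":-0.001,"dy":-0.004,"dz":0,"rx":0,"ry":0,"rz":0,"hand":0},{"dx":-0.002,"dy":0,"dz":0,"rx":0,"ry":0,"rz":0,"hand":0}]';python3 st.py; python3 -m pendant '[{"dx":-0.002,"dy":0,"dz":0,"rx":0,"ry":0,"rz":0,"hand":0},{"dx":-0.002,"dy":0,"dz":0,"rx":0,"ry":0,"rz":0,"hand":0},{"dx":-0.002,"dy":0,"dz":0,"rx":0,"ry":0,"rz":0,"hand":0}]';python3 st.py;python3 -m pendant '[{"dx":-0.002,"dy":0,"dz":0,"rx":0,"ry":0,"rz":0,"hand":0},{"dx":-0.002,"dy":0,"dz":0,"rx":0,"ry":0,"rz":0,"hand":0},{"dx":-0.002,"dy":0,"dz":0,"rx":0,"ry":0,"rz":0,"hand":0}]'; python3 st.py; python3 -m pendant '[{"dx":-0.002,"dy":0,"dz":0,"rx":0,"ry":0,"rz":0,"hand":0},{"dx":-0.002,"dy":0,"dz":0,"rx":0,"ry":0,"rz":0,"hand":0}]'; python3 st.py) | grep bay
```

```text
bay [-187.3  -79.7] z 0.0252 F bay [-6.44 -1.62] 2.0 t 7.9
bay [-182.7  -79.6] z 0.0248 F bay [-4.63 -1.64] 1.21 t 8.15
bay [-176.8  -79.6] z 0.0247 F bay [-5.11 -1.84] 0.89 t 8.4
bay [-173.   -79.9] z 0.0247 F bay [-5.79 -2.83] 1.45 t 8.5667
```

```bash
(python3 -m pendant '[{"dx":0.01,"dy":0,"dz":0,"rx":0,"ry":0,"rz":0,"hand":0},{"dx":0.014,"dy":0,"dz":0,"rx":0,"ry":0,"rz":0,"hand":0},{"dx":0.004,"dy":0.032,"dz":0,"rx":0,"ry":0,"rz":0,"hand":0},{"dx":0,"dy":0.033,"dz":0,"rx":0,"ry":0,"rz":0,"hand":0},{"dx":0,"dy":0.033,"dz":0,"rx":0,"ry":0,"rz":0,"hand":0},{"dx":0,"dy":0.033,"dz":0,"rx":0,"ry":0,"rz":0,"hand":0},{"dx":0,"dy":0.032,"dz":0,"rx":0,"ry":0,"rz":0,"hand":0},{"dx":0,"dy":0,"dz":0,"rx":0,"ry":0,"rz":0,"hand":0}]';python3 st.py;python3 -m pendant '[{"dx":-0.003,"dy":0,"dz":0,"rx":0,"ry":0,"rz":0,"hand":0},{"dx":-0.003,"dy":0,"dz":0,"rx":0,"ry":0,"rz":0,"hand":0},{"dx":-0.003,"dy":0,"dz":0,"rx":0,"ry":0,"rz":0,"hand":0}]'; python3 st.py; python3 -m pendant '[{"dx":-0.002,"dy":0,"dz":0,"rx":0,"ry":0,"rz":0,"hand":0},{"dx":-0.002,"dy":0,"dz":0,"rx":0,"ry":0,"rz":0,"hand":0}]'; python3 st.py) | grep bay
```

```text
bay [-200.2   87.7] z 0.0254 F bay [-0.37 -0.99] -0.6 t 9.2333
bay [-189.    82.2] z 0.0255 F bay [-0.73  0.56] 0.27 t 9.4833
bay [-185.2   82.1] z 0.0253 F bay [-1.25 -0.49] -0.25 t 9.65
```

```bash
(python3 -m pendant '[{"dx":-0.002,"dy":0,"dz":0,"rx":0,"ry":0,"rz":0,"hand":0},{"dx":-0.002,"dy":0,"dz":0,"rx":0,"ry":0,"rz":0,"hand":0},{"dx":-0.002,"dy":0,"dz":0,"rx":0,"ry":0,"rz":0,"hand":0}]';python3 st.py; python3 -m pendant '[{"dx":-0.002,"dy":0,"dz":0,"rx":0,"ry":0,"rz":0,"hand":0},{"dx":-0.002,"dy":0,"dz":0,"rx":0,"ry":0,"rz":0,"hand":0},{"dx":-0.002,"dy":0,"dz":0,"rx":0,"ry":0,"rz":0,"hand":0}]';python3 st.py;python3 -m pendant '[{"dx":-0.002,"dy":0,"dz":0,"rx":0,"ry":0,"rz":0,"hand":0},{"dx":-0.002,"dy":0,"dz":0,"rx":0,"ry":0,"rz":0,"hand":0},{"dx":-0.002,"dy":0,"dz":0,"rx":0,"ry":0,"rz":0,"hand":0}]'; python3 st.py) | grep bay
```

```text
bay [-179.6   82.8] z 0.0252 F bay [ 0.33 -0.3 ] -0.29 t 9.9
bay [-176.7   83.8] z 0.0247 F bay [-5.18  1.55] 0.3 t 10.15
bay [-171.3   84.2] z 0.0245 F bay [-4.97  3.08] 1.42 t 10.4
```

```bash
(python3 -m pendant '[{"dx":-0.002,"dy":0,"dz":0,"rx":0,"ry":0,"rz":0,"hand":0},{"dx":-0.002,"dy":0,"dz":0,"rx":0,"ry":0,"rz":0,"hand":0},{"dx":-0.002,"dy":0,"dz":0,"rx":0,"ry":0,"rz":0,"hand":0}]';python3 st.py; python3 -m pendant '[{"dx":0.01,"dy":0,"dz":0,"rx":0,"ry":0,"rz":0,"hand":0},{"dx":0.014,"dy":0,"dz":0,"rx":0,"ry":0,"rz":0,"hand":0},{"dx":0.004,"dy":-0.032,"dz":0,"rx":0,"ry":0,"rz":0,"hand":0},{"dx":0,"dy":-0.033,"dz":0,"rx":0,"ry":0,"rz":0,"hand":0},{"dx":0,"dy":-0.033,"dz":0,"rx":0,"ry":0,"rz":0,"hand":0},{"dx":0,"dy":-0.033,"dz":0,"rx":0,"ry":0,"rz":0,"hand":0},{"dx":0,"dy":-0.032,"dz":0,"rx":0,"ry":0,"rz":0,"hand":0},{"dx":0,"dy":0,"dz":0,"rx":0,"ry":0,"rz":0,"hand":0}]';python3 st.py;python3 -m pendant '[{"dx":-0.004,"dy":0,"dz":0,"rx":0,"ry":0,"rz":0,"hand":0},{"dx":-0.004,"dy":0,"dz":0,"rx":0,"ry":0,"rz":0,"hand":0}]'; python3 st.py) | grep bay; python3 top.py
```

```text
bay [-165.4   84.5] z 0.0244 F bay [-4.87  2.99] 1.48 t 10.65
bay [-187.4  -85.8] z 0.0259 F bay [0.22 0.04] -0.62 t 11.3167
bay [-181.7  -79.5] z 0.0253 F bay [-0.38 -0.83] -0.21 t 11.4833

bay [-181.7  -79.5] z 0.0253 F bay [-0.38 -0.83] -0.21 t 11.4833
tilewhite 30 [374 281] [-203.2, -76.4] [387 289] [-221.7, -106.3]
tilewhite 92 [330 289] [-218.6, 20.9] [362 272] [-182.5, -53.1]
tilewhite 56 [350 258] [-150.2, -25.7] [365 239] [-107.7, -63.2]
tilewhite 62 [371 234] [-96.4, -74.9] [387 245] [-122.6, -111.6]
tilewhite 21 [363 225] [-75.1, -57.9] [371 226] [-77.9, -78.0]
brass 57 [293 259] [-151.5, 100.6] [308 264] [-163.6, 65.6]
```

```bash
(python3 -m pendant '[{"dx":-0.003,"dy":0,"dz":0,"rx":0,"ry":0,"rz":0,"hand":0},{"dx":-0.002,"dy":0,"dz":0,"rx":0,"ry":0,"rz":0,"hand":0},{"dx":-0.002,"dy":0,"dz":0,"rx":0,"ry":0,"rz":0,"hand":0},{"dx":-0.002,"dy":0,"dz":0,"rx":0,"ry":0,"rz":0,"hand":0},{"dx":-0.002,"dy":0,"dz":0,"rx":0,"ry":0,"rz":0,"hand":0}]';python3 st.py; python3 -m pendant '[{"dx":-0.002,"dy":0,"dz":0,"rx":0,"ry":0,"rz":0,"hand":0},{"dx":-0.002,"dy":0,"dz":0,"rx":0,"ry":0,"rz":0,"hand":0},{"dx":-0.002,"dy":0,"dz":0,"rx":0,"ry":0,"rz":0,"hand":0}]';python3 st.py;python3 -m pendant '[{"dx":-0.002,"dy":0,"dz":0,"rx":0,"ry":0,"rz":0,"hand":0},{"dx":-0.002,"dy":0,"dz":0,"rx":0,"ry":0,"rz":0,"hand":0}]'; python3 st.py) | grep bay
```

```text
bay [-171.3  -79. ] z 0.0252 F bay [-4.66 -1.33] 1.72 t 11.95
bay [-166.7  -79.5] z 0.0248 F bay [-5.16 -2.3 ] 1.44 t 12.2
bay [-162.7  -79.6] z 0.0248 F bay [-6.04 -1.83] 0.72 t 12.3667
```

```bash
(python3 -m pendant '[{"dx":-0.0015,"dy":0,"dz":0,"rx":0,"ry":0,"rz":0,"hand":0},{"dx":-0.0015,"dy":0,"dz":0,"rx":0,"ry":0,"rz":0,"hand":0}]'; python3 st.py; python3 -m pendant '[{"dx":0.01,"dy":0,"dz":0,"rx":0,"ry":0,"rz":0,"hand":0},{"dx":0.014,"dy":0,"dz":0,"rx":0,"ry":0,"rz":0,"hand":0},{"dx":0.004,"dy":0.032,"dz":0,"rx":0,"ry":0,"rz":0,"hand":0},{"dx":0,"dy":0.033,"dz":0,"rx":0,"ry":0,"rz":0,"hand":0},{"dx":0,"dy":0.033,"dz":0,"rx":0,"ry":0,"rz":0,"hand":0},{"dx":0,"dy":0.033,"dz":0,"rx":0,"ry":0,"rz":0,"hand":0},{"dx":0,"dy":0.032,"dz":0,"rx":0,"ry":0,"rz":0,"hand":0},{"dx":0,"dy":0,"dz":0,"rx":0,"ry":0,"rz":0,"hand":0}]';python3 st.py;python3 -m pendant '[{"dx":-0.003,"dy":0,"dz":0,"rx":0,"ry":0,"rz":0,"hand":0},{"dx":-0.003,"dy":0,"dz":0,"rx":0,"ry":0,"rz":0,"hand":0},{"dx":-0.003,"dy":0,"dz":0,"rx":0,"ry":0,"rz":0,"hand":0}]'; python3 st.py; python3 -m pendant '[{"dx":-0.003,"dy":0,"dz":0,"rx":0,"ry":0,"rz":0,"hand":0},{"dx":-0.003,"dy":0,"dz":0,"rx":0,"ry":0,"rz":0,"hand":0}]'; python3 st.py;python3 -m pendant '[{"dx":-0.0015,"dy":0,"dz":0,"rx":0,"ry":0,"rz":0,"hand":0},{"dx":-0.0015,"dy":0,"dz":0,"rx":0,"ry":0,"rz":0,"hand":0}]'; python3 st.py;python3 -m pendant '[{"dx":-0.0015,"dy":0,"dz":0,"rx":0,"ry":0,"rz":0,"hand":0},{"dx":-0.0015,"dy":0,"dz":0,"rx":0,"ry":0,"rz":0,"hand":0}]'; python3 st.py) | grep bay
```

```text
bay [-159.9  -79.8] z 0.0247 F bay [-5.62 -3.22] 1.44 t 12.5333
bay [-187.    87.8] z 0.0254 F bay [-0.04  0.73] -0.08 t 13.2
bay [-176.    82.2] z 0.0255 F bay [ 0.12 -0.15] 0.04 t 13.45
bay [-170.1   82.1] z 0.0253 F bay [ 0.69 -0.16] -0.17 t 13.6167
bay [-167.4   82.6] z 0.0252 F bay [-0.23 -0.58] 0.25 t 13.7833
bay [-164.8   83. ] z 0.0252 F bay [-0.19  0.72] -0.94 t 13.95
```

Now the left side in 1 mm rows, feeling for the buffer.

```bash
(python3 -m pendant '[{"dx":-0.001,"dy":0,"dz":0,"rx":0,"ry":0,"rz":0,"hand":0},{"dx":-0.001,"dy":0,"dz":0,"rx":0,"ry":0,"rz":0,"hand":0},{"dx":-0.001,"dy":0,"dz":0,"rx":0,"ry":0,"rz":0,"hand":0}]'; python3 st.py; python3 -m pendant '[{"dx":-0.001,"dy":0,"dz":0,"rx":0,"ry":0,"rz":0,"hand":0},{"dx":-0.001,"dy":0,"dz":0,"rx":0,"ry":0,"rz":0,"hand":0}]';python3 st.py;python3 -m pendant '[{"dx":-0.001,"dy":0,"dz":0,"rx":0,"ry":0,"rz":0,"hand":0}]'; python3 st.py;python3 -m pendant '[{"dx":-0.001,"dy":0,"dz":0,"rx":0,"ry":0,"rz":0,"hand":0}]'; python3 st.py; python3 -m pendant '[{"dx":-0.001,"dy":0,"dz":0,"rx":0,"ry":0,"rz":0,"hand":0}]'; python3 st.py) | grep bay
```

```text
bay [-164.    83.5] z 0.0249 F bay [-5.51 -0.33] 1.79 t 14.2
bay [-162.4   83.9] z 0.0248 F bay [-6.24  2.36] 1.61 t 14.3667
bay [-161.5   84. ] z 0.0247 F bay [-5.74  1.61] 1.6 t 14.45
bay [-160.6   84.1] z 0.0247 F bay [-6.81  2.13] 1.65 t 14.5333
bay [-159.7   84.1] z 0.0247 F bay [-5.78  2.45] 1.19 t 14.6167
```

```bash
cat > ok.py <<'E'
import sys; from st import s,B
sys.exit(abs((B@s['contact_force'][:2])[0])>7.6)
E
(python3 -m pendant '[{"dx":-0.001,"dy":0,"dz":0,"rx":0,"ry":0,"rz":0,"hand":0}]'; python3 ok.py && python3 -m pendant '[{"dx":-0.001,"dy":0,"dz":0,"rx":0,"ry":0,"rz":0,"hand":0}]'; python3 ok.py && python3 -m pendant '[{"dx":-0.001,"dy":0,"dz":0,"rx":0,"ry":0,"rz":0,"hand":0}]'; python3 ok.py && python3 -m pendant '[{"dx":-0.001,"dy":0,"dz":0,"rx":0,"ry":0,"rz":0,"hand":0}]';python3 st.py)|grep bay
```

```text
bay [-159.    84.2] z 0.0246 F bay [-6.83  2.13] 1.56 t 14.7
bay [-159.    84.2] z 0.0246 F bay [-6.83  2.13] 1.56 t 14.7
bay [-159.    84.2] z 0.0246 F bay [-6.83  2.13] 1.56 t 14.7
bay [-159.    84.2] z 0.0246 F bay [-6.83  2.13] 1.56 t 14.7False
False
False
```

```bash
sed -i 's/sys.exit(\(.*\))$/sys.exit(int(\1))/' ok.py; tail -1 ok.py
(python3 -m pendant '[{"dx":-0.0007,"dy":0,"dz":0,"rx":0,"ry":0,"rz":0,"hand":0}]'; python3 ok.py && python3 -m pendant '[{"dx":-0.0007,"dy":0,"dz":0,"rx":0,"ry":0,"rz":0,"hand":0}]'; python3 ok.py && python3 -m pendant '[{"dx":-0.0007,"dy":0,"dz":0,"rx":0,"ry":0,"rz":0,"hand":0}]'; python3 ok.py && python3 -m pendant '[{"dx":-0.0007,"dy":0,"dz":0,"rx":0,"ry":0,"rz":0,"hand":0}]';python3 st.py)|grep bay
```

```text
sys.exit(int(abs((B@s['contact_force'][:2])[0])>7.6))
bay [-158.4   84.3] z 0.0247 F bay [-6.26  1.83] 0.76 t 14.7833
bay [-157.4   84.3] z 0.0246 F bay [-5.47  2.49] 0.28 t 14.8667
bay [-156.7   84.3] z 0.0246 F bay [-5.91  2.65] 1.62 t 14.95
bay [-156.2   84.4] z 0.0246 F bay [-5.42  2.4 ] 1.98 t 15.0333
```

```bash

(python3 -m pendant '[{"dx":-0.0007,"dy":0,"dz":0,"rx":0,"ry":0,"rz":0,"hand":0}]'; python3 ok.py && python3 -m pendant '[{"dx":-0.0007,"dy":0,"dz":0,"rx":0,"ry":0,"rz":0,"hand":0}]'; python3 ok.py && python3 -m pendant '[{"dx":-0.0007,"dy":0,"dz":0,"rx":0,"ry":0,"rz":0,"hand":0}]'; python3 ok.py && python3 -m pendant '[{"dx":-0.0007,"dy":0,"dz":0,"rx":0,"ry":0,"rz":0,"hand":0}]';python3 ok.py && python3 -m pendant '[{"dx":-0.0007,"dy":0,"dz":0,"rx":0,"ry":0,"rz":0,"hand":0}]';python3 ok.py && python3 -m pendant '[{"dx":-0.0007,"dy":0,"dz":0,"rx":0,"ry":0,"rz":0,"hand":0}]';python3 st.py)|grep bay
```

```text
bay [-155.6   84.4] z 0.0246 F bay [-6.49  3.26] 2.51 t 15.1167
bay [-154.9   84.5] z 0.0246 F bay [-5.53  3.  ] 2.38 t 15.2
bay [-154.2   84.5] z 0.0246 F bay [-5.89  2.5 ] 1.74 t 15.2833
bay [-153.4   84.5] z 0.0246 F bay [-4.41  2.13] -0.26 t 15.3667
bay [-152.6   84.4] z 0.0245 F bay [-7.31  2.19] 1.49 t 15.45
bay [-152.7   84.4] z 0.0245 F bay [-8.37  1.54] 3.17 t 15.5333
```

The left buffer is felt at TCP x≈-152.7, where force rose to 8.4 N and motion stalled. Now the right side.

```bash

(python3 -m pendant '[{"dx":0.01,"dy":0,"dz":0,"rx":0,"ry":0,"rz":0,"hand":0},{"dx":0.014,"dy":0,"dz":0,"rx":0,"ry":0,"rz":0,"hand":0},{"dx":0.004,"dy":-0.032,"dz":0,"rx":0,"ry":0,"rz":0,"hand":0},{"dx":0,"dy":-0.033,"dz":0,"rx":0,"ry":0,"rz":0,"hand":0},{"dx":0,"dy":-0.033,"dz":0,"rx":0,"ry":0,"rz":0,"hand":0},{"dx":0,"dy":-0.033,"dz":0,"rx":0,"ry":0,"rz":0,"hand":0},{"dx":0,"dy":-0.032,"dz":0,"rx":0,"ry":0,"rz":0,"hand":0},{"dx":0,"dy":0,"dz":0,"rx":0,"ry":0,"rz":0,"hand":0}]';python3 st.py;python3 -m pendant '[{"dx":-0.003,"dy":0,"dz":0,"rx":0,"ry":0,"rz":0,"hand":0},{"dx":-0.003,"dy":0,"dz":0,"rx":0,"ry":0,"rz":0,"hand":0}]'; python3 st.py; python3 -m pendant '[{"dx":-0.002,"dy":0,"dz":0,"rx":0,"ry":0,"rz":0,"hand":0},{"dx":-0.001,"dy":0,"dz":0,"rx":0,"ry":0,"rz":0,"hand":0}]'; python3 st.py;python3 -m pendant '[{"dx":-0.001,"dy":0,"dz":0,"rx":0,"ry":0,"rz":0,"hand":0},{"dx":-0.001,"dy":0,"dz":0,"rx":0,"ry":0,"rz":0,"hand":0}]'; python3 st.py) | grep bay
```

```text
bay [-174.  -86.] z 0.026 F bay [ 0.59 -0.26] 0.07 t 16.2
bay [-170.4  -79.5] z 0.0253 F bay [ 0.   -0.33] -0.86 t 16.3667
bay [-166.9  -78.6] z 0.0254 F bay [0.1  0.58] -1.45 t 16.5333
bay [-165.3  -78.8] z 0.0253 F bay [ 0.08 -0.14] -0.55 t 16.7
```

```bash
python3 top.py | grep brass
```

```text
brass 47 [293 254] [-140.3, 100.4] [308 259] [-152.4, 65.3]
```

```bash

(python3 -m pendant '[{"dx":-0.001,"dy":0,"dz":0,"rx":0,"ry":0,"rz":0,"hand":0},{"dx":-0.001,"dy":0,"dz":0,"rx":0,"ry":0,"rz":0,"hand":0},{"dx":-0.001,"dy":0,"dz":0,"rx":0,"ry":0,"rz":0,"hand":0}]'; python3 ok.py && python3 -m pendant '[{"dx":-0.001,"dy":0,"dz":0,"rx":0,"ry":0,"rz":0,"hand":0},{"dx":-0.001,"dy":0,"dz":0,"rx":0,"ry":0,"rz":0,"hand":0}]'; python3 ok.py && python3 -m pendant '[{"dx":-0.001,"dy":0,"dz":0,"rx":0,"ry":0,"rz":0,"hand":0}]'; python3 ok.py && python3 -m pendant '[{"dx":-0.001,"dy":0,"dz":0,"rx":0,"ry":0,"rz":0,"hand":0}]';python3 ok.py && python3 -m pendant '[{"dx":-0.0007,"dy":0,"dz":0,"rx":0,"ry":0,"rz":0,"hand":0}]';python3 ok.py && python3 -m pendant '[{"dx":-0.0007,"dy":0,"dz":0,"rx":0,"ry":0,"rz":0,"hand":0}]';python3 ok.py && python3 -m pendant '[{"dx":-0.0007,"dy":0,"dz":0,"rx":0,"ry":0,"rz":0,"hand":0}]';python3 st.py)|grep bay
```

```text
bay [-162.3  -79.7] z 0.0253 F bay [-0.41  0.1 ] 0.24 t 17.0
bay [-160.4  -79.8] z 0.0253 F bay [ 0.37 -0.43] -0.35 t 17.1667
bay [-159.4  -79.9] z 0.0253 F bay [-0.25 -0.31] 0.07 t 17.25
bay [-158.7  -79.8] z 0.0252 F bay [-2.3  -0.71] -0.08 t 17.3333
bay [-158.7  -79.6] z 0.0251 F bay [-3.38 -0.62] 1.52 t 17.4167
bay [-158.7  -79.4] z 0.025 F bay [-5.57 -0.81] 2.02 t 17.5
bay [-158.2  -79.5] z 0.0249 F bay [-5.08 -1.87] 1.1 t 17.5833
```

```bash

(python3 -m pendant '[{"dx":-0.0007,"dy":0,"dz":0,"rx":0,"ry":0,"rz":0,"hand":0}]'; python3 ok.py && python3 -m pendant '[{"dx":-0.0007,"dy":0,"dz":0,"rx":0,"ry":0,"rz":0,"hand":0}]'; python3 ok.py && python3 -m pendant '[{"dx":-0.0007,"dy":0,"dz":0,"rx":0,"ry":0,"rz":0,"hand":0}]'; python3 ok.py && python3 -m pendant '[{"dx":-0.0007,"dy":0,"dz":0,"rx":0,"ry":0,"rz":0,"hand":0}]';python3 ok.py && python3 -m pendant '[{"dx":-0.0007,"dy":0,"dz":0,"rx":0,"ry":0,"rz":0,"hand":0}]';python3 ok.py && python3 -m pendant '[{"dx":-0.0007,"dy":0,"dz":0,"rx":0,"ry":0,"rz":0,"hand":0}]';python3 ok.py && python3 -m pendant '[{"dx":-0.0007,"dy":0,"dz":0,"rx":0,"ry":0,"rz":0,"hand":0}]';python3 st.py)|grep bay
```

```text
bay [-157.4  -79.7] z 0.025 F bay [-5.79 -1.8 ] 1.48 t 17.6667
bay [-156.7  -79.8] z 0.0249 F bay [-5.33 -3.27] 0.94 t 17.75
bay [-155.9  -79.8] z 0.0249 F bay [-4.45 -2.04] 0.76 t 17.8333
bay [-155.3  -79.8] z 0.0249 F bay [-5.18 -1.63] 1.63 t 17.9167
bay [-154.5  -79.8] z 0.0249 F bay [-4.77 -2.27] 0.58 t 18.0
bay [-153.9  -79.8] z 0.0249 F bay [-4.68 -2.  ] 0.07 t 18.0833
bay [-153.1  -79.8] z 0.0249 F bay [-3.87 -1.13] 1.95 t 18.1667
```

```bash

(python3 -m pendant '[{"dx":-0.0007,"dy":0,"dz":0,"rx":0,"ry":0,"rz":0,"hand":0}]'; python3 ok.py && python3 -m pendant '[{"dx":-0.0007,"dy":0,"dz":0,"rx":0,"ry":0,"rz":0,"hand":0}]'; python3 ok.py && python3 -m pendant '[{"dx":-0.0007,"dy":0,"dz":0,"rx":0,"ry":0,"rz":0,"hand":0}]'; python3 ok.py && python3 -m pendant '[{"dx":-0.0007,"dy":0,"dz":0,"rx":0,"ry":0,"rz":0,"hand":0}]';python3 ok.py && python3 -m pendant '[{"dx":-0.0007,"dy":0,"dz":0,"rx":0,"ry":0,"rz":0,"hand":0}]';python3 ok.py && python3 -m pendant '[{"dx":-0.0007,"dy":0,"dz":0,"rx":0,"ry":0,"rz":0,"hand":0}]';python3 ok.py && python3 -m pendant '[{"dx":-0.0007,"dy":0,"dz":0,"rx":0,"ry":0,"rz":0,"hand":0}]';python3 st.py)|grep bay
```

```text
bay [-152.4  -79.8] z 0.0249 F bay [-5.24 -1.93] 1.13 t 18.25
bay [-151.7  -79.8] z 0.0249 F bay [-5.63 -2.16] 1.13 t 18.3333
bay [-151.1  -79.8] z 0.0249 F bay [-5.19 -1.56] 1.64 t 18.4167
bay [-150.4  -79.7] z 0.0248 F bay [-5.   -1.28] 0.28 t 18.5
bay [-149.8  -79.8] z 0.0248 F bay [-6.06 -2.25] 0.23 t 18.5833
bay [-149.2  -79.9] z 0.0248 F bay [-5.52 -2.14] 1.29 t 18.6667
bay [-148.8  -79.9] z 0.0248 F bay [-6.77 -3.08] 2.63 t 18.75
```

```bash

(python3 -m pendant '[{"dx":-0.0005,"dy":0,"dz":0,"rx":0,"ry":0,"rz":0,"hand":0}]'; python3 ok.py && python3 -m pendant '[{"dx":-0.0005,"dy":0,"dz":0,"rx":0,"ry":0,"rz":0,"hand":0}]'; python3 ok.py && python3 -m pendant '[{"dx":-0.0005,"dy":0,"dz":0,"rx":0,"ry":0,"rz":0,"hand":0}]'; python3 ok.py && python3 -m pendant '[{"dx":-0.0005,"dy":0,"dz":0,"rx":0,"ry":0,"rz":0,"hand":0}]';python3 st.py)|grep bay
```

```text
bay [-148.8  -79.7] z 0.0247 F bay [-6.81 -2.31] 2.94 t 18.8333
bay [-148.8  -79.6] z 0.0247 F bay [-9.25 -1.87] 3.79 t 18.9167
bay [-148.8  -79.6] z 0.0247 F bay [-9.25 -1.87] 3.79 t 18.9167
bay [-148.8  -79.6] z 0.0247 F bay [-9.25 -1.87] 3.79 t 18.9167
```

The right buffer is felt at TCP x≈-148.8, where force rose to 9.2 N and motion stalled. Back to the left for a final touch.

```bash

(python3 -m pendant '[{"dx":0.01,"dy":0,"dz":0,"rx":0,"ry":0,"rz":0,"hand":0},{"dx":0.014,"dy":0,"dz":0,"rx":0,"ry":0,"rz":0,"hand":0},{"dx":0.004,"dy":0.032,"dz":0,"rx":0,"ry":0,"rz":0,"hand":0},{"dx":0,"dy":0.033,"dz":0,"rx":0,"ry":0,"rz":0,"hand":0},{"dx":0,"dy":0.033,"dz":0,"rx":0,"ry":0,"rz":0,"hand":0},{"dx":0,"dy":0.033,"dz":0,"rx":0,"ry":0,"rz":0,"hand":0},{"dx":0,"dy":0.032,"dz":0,"rx":0,"ry":0,"rz":0,"hand":0},{"dx":0,"dy":0,"dz":0,"rx":0,"ry":0,"rz":0,"hand":0}]';python3 st.py;python3 -m pendant '[{"dx":-0.003,"dy":0,"dz":0,"rx":0,"ry":0,"rz":0,"hand":0},{"dx":-0.003,"dy":0,"dz":0,"rx":0,"ry":0,"rz":0,"hand":0},{"dx":-0.002,"dy":0,"dz":0,"rx":0,"ry":0,"rz":0,"hand":0},{"dx":-0.002,"dy":0,"dz":0,"rx":0,"ry":0,"rz":0,"hand":0}]'; python3 st.py; python3 -m pendant '[{"dx":-0.001,"dy":0,"dz":0,"rx":0,"ry":0,"rz":0,"hand":0},{"dx":-0.001,"dy":0,"dz":0,"rx":0,"ry":0,"rz":0,"hand":0}]'; python3 st.py;python3 -m pendant '[{"dx":-0.001,"dy":0,"dz":0,"rx":0,"ry":0,"rz":0,"hand":0},{"dx":-0.001,"dy":0,"dz":0,"rx":0,"ry":0,"rz":0,"hand":0}]'; python3 st.py) | grep bay; python3 top.py | grep brass
```

```text
bay [-174.3   87.9] z 0.0255 F bay [-0.21  0.06] 0.27 t 19.5833
bay [-163.   82.] z 0.0254 F bay [ 0.06 -0.21] 0.03 t 19.9167
bay [-161.6   82.3] z 0.0252 F bay [ 1.01 -0.31] -0.8 t 20.0833
bay [-159.8   82.9] z 0.0252 F bay [-0.65  1.14] -0.67 t 20.25
brass 50 [365 256] [-148.6, -58.2] [380 255] [-147.3, -93.6]
```

```bash

(python3 -m pendant '[{"dx":-0.001,"dy":0,"dz":0,"rx":0,"ry":0,"rz":0,"hand":0},{"dx":-0.001,"dy":0,"dz":0,"rx":0,"ry":0,"rz":0,"hand":0}]'; python3 ok.py && python3 -m pendant '[{"dx":-0.001,"dy":0,"dz":0,"rx":0,"ry":0,"rz":0,"hand":0},{"dx":-0.001,"dy":0,"dz":0,"rx":0,"ry":0,"rz":0,"hand":0}]'; python3 ok.py && python3 -m pendant '[{"dx":-0.001,"dy":0,"dz":0,"rx":0,"ry":0,"rz":0,"hand":0}]'; python3 ok.py && python3 -m pendant '[{"dx":-0.0005,"dy":0,"dz":0,"rx":0,"ry":0,"rz":0,"hand":0}]';python3 ok.py && python3 -m pendant '[{"dx":-0.0005,"dy":0,"dz":0,"rx":0,"ry":0,"rz":0,"hand":0}]';python3 ok.py && python3 -m pendant '[{"dx":-0.0005,"dy":0,"dz":0,"rx":0,"ry":0,"rz":0,"hand":0}]';python3 ok.py && python3 -m pendant '[{"dx":-0.0005,"dy":0,"dz":0,"rx":0,"ry":0,"rz":0,"hand":0}]';python3 st.py)|grep bay
```

```text
bay [-157.9   83.2] z 0.0253 F bay [-0.19  0.35] 0.04 t 20.4667
bay [-155.8   83.3] z 0.0253 F bay [-0.04 -0.94] 0.7 t 20.6333
bay [-154.8   83.3] z 0.0253 F bay [1.14 0.07] -0.2 t 20.7167
bay [-154.2   83.3] z 0.0253 F bay [0.26 0.25] -0.19 t 20.8
bay [-153.8   83.3] z 0.0253 F bay [-0.7   0.09] -0.66 t 20.8833
bay [-153.4   83.3] z 0.0253 F bay [-0.54  0.35] -0.17 t 20.9667
bay [-152.9   83.2] z 0.0253 F bay [-0.48 -0.25] -0.23 t 21.05
```

```bash

(python3 -m pendant '[{"dx":-0.0005,"dy":0,"dz":0,"rx":0,"ry":0,"rz":0,"hand":0}]'; python3 ok.py && python3 -m pendant '[{"dx":-0.0005,"dy":0,"dz":0,"rx":0,"ry":0,"rz":0,"hand":0}]'; python3 ok.py && python3 -m pendant '[{"dx":-0.0005,"dy":0,"dz":0,"rx":0,"ry":0,"rz":0,"hand":0}]'; python3 ok.py && python3 -m pendant '[{"dx":-0.0005,"dy":0,"dz":0,"rx":0,"ry":0,"rz":0,"hand":0}]';python3 ok.py && python3 -m pendant '[{"dx":-0.0005,"dy":0,"dz":0,"rx":0,"ry":0,"rz":0,"hand":0}]';python3 ok.py && python3 -m pendant '[{"dx":-0.0005,"dy":0,"dz":0,"rx":0,"ry":0,"rz":0,"hand":0}]';python3 st.py)|grep bay
```

```text
bay [-152.4   83.2] z 0.0253 F bay [0.56 0.24] 0.05 t 21.1333
bay [-152.1   83.3] z 0.0253 F bay [-0.01 -0.77] 1.27 t 21.2167
bay [-152.1   83.3] z 0.0252 F bay [-2.46 -0.54] 1.18 t 21.3
bay [-152.1   83.3] z 0.0251 F bay [-4.34 -0.42] 1.71 t 21.3833
bay [-152.1   83.4] z 0.025 F bay [-5.73 -0.61] 2.47 t 21.4667
bay [-152.    83.4] z 0.0249 F bay [-6.59  0.29] 2.57 t 21.55
```

```bash

(python3 -m pendant '[{"dx":0,"dy":0,"dz":-0.0006,"rx":0,"ry":0,"rz":0,"hand":0}]'; python3 ok.py && python3 -m pendant '[{"dx":-0.0004,"dy":0,"dz":-0.0003,"rx":0,"ry":0,"rz":0,"hand":0}]'; python3 ok.py && python3 -m pendant '[{"dx":-0.0004,"dy":0,"dz":-0.0002,"rx":0,"ry":0,"rz":0,"hand":0}]';python3 st.py)|grep bay
```

```text
bay [-151.8   83.5] z 0.0253 F bay [-4.99  0.68] -2.5 t 21.6333
bay [-151.3   83.5] z 0.0256 F bay [-5.72  0.28] -2.54 t 21.7167
bay [-151.    83.6] z 0.0257 F bay [-5.23  0.91] -2.09 t 21.8
```

```bash

(python3 -m pendant '[{"dx":-0.0004,"dy":0,"dz":0.0001,"rx":0,"ry":0,"rz":0,"hand":0}]'; python3 ok.py && python3 -m pendant '[{"dx":-0.0004,"dy":0,"dz":0,"rx":0,"ry":0,"rz":0,"hand":0}]'; python3 ok.py && python3 -m pendant '[{"dx":-0.0004,"dy":0,"dz":0,"rx":0,"ry":0,"rz":0,"hand":0}]'; python3 ok.py && python3 -m pendant '[{"dx":-0.0004,"dy":0,"dz":0,"rx":0,"ry":0,"rz":0,"hand":0}]';python3 st.py)|grep bay
```

```text
bay [-150.9   83.6] z 0.0257 F bay [-7.71 -0.32] 1.6 t 21.8833
bay [-150.9   83.6] z 0.0257 F bay [-7.71 -0.32] 1.6 t 21.8833
bay [-150.9   83.6] z 0.0257 F bay [-7.71 -0.32] 1.6 t 21.8833
bay [-150.9   83.6] z 0.0257 F bay [-7.71 -0.32] 1.6 t 21.8833
```

```bash
sed -i 's/7.6/8.6/' ok.py
(python3 -m pendant '[{"dx":0,"dy":0,"dz":-0.0003,"rx":0,"ry":0,"rz":0,"hand":0}]'; python3 ok.py && python3 -m pendant '[{"dx":-0.0003,"dy":0,"dz":-0.0002,"rx":0,"ry":0,"rz":0,"hand":0}]'; python3 ok.py && python3 -m pendant '[{"dx":-0.0003,"dy":0,"dz":-0.0001,"rx":0,"ry":0,"rz":0,"hand":0}]'; python3 ok.py && python3 -m pendant '[{"dx":-0.0003,"dy":0,"dz":-0.0001,"rx":0,"ry":0,"rz":0,"hand":0}]';python3 st.py)|grep bay
```

```text
bay [-150.8   83.6] z 0.0258 F bay [-4.74  0.63] -1.78 t 21.9667
bay [-149.6   83.6] z 0.0262 F bay [-5.39  0.79] -3.36 t 22.05
bay [-149.6   83.6] z 0.0263 F bay [-5.48  0.76] -2.31 t 22.1333
bay [-149.6   83.6] z 0.0263 F bay [-6.82  0.67] -2.51 t 22.2167
```

```bash
cat > gap.py <<'E'
from h import *
from st import O,B
im=grab('top'); f0=cv2.imread('pics/top0.png'); f1=im['frame'][...,::-1]
g=lambda f:cv2.cvtColor(f,cv2.COLOR_BGR2GRAY).astype(float)
bay=lambda p,z:(1000*B@(plane(im,*p,z)[:2]-O)).round(1)
for n,cols in [('L',range(296,308)),('R',range(365,377))]:
    for nm,f in(('start',g(f0)),('now',g(f1))):
        p=f[190:225,cols.start:cols.stop].mean(1); print(n,nm,p.round().astype(int).tolist())
for u in(301.5,370.5): print([bay((u,v),.041).tolist() for v in (203,205,207)],[bay((u,v),.065).tolist() for v in (203,205,207,209)])
cv2.imwrite('pics/t4.png',cv2.resize(f1[180:290,280:400],None,fx=6,fy=5,interpolation=cv2.INTER_CUBIC))
E
python3 gap.py
```

```text
bay [-149.6   83.6] z 0.0263 F bay [-6.82  0.67] -2.51 t 22.2167
L start [212, 212, 212, 213, 206, 167, 106, 54, 27, 20, 19, 15, 11, 10, 22, 61, 100, 108, 108, 106, 104, 102, 102, 100, 100, 100, 98, 83, 54, 42, 42, 47, 52, 53, 52]
L now [198, 196, 187, 156, 114, 107, 116, 123, 128, 132, 136, 140, 142, 145, 148, 149, 150, 152, 154, 155, 158, 160, 162, 163, 164, 165, 165, 164, 162, 160, 158, 155, 154, 150, 148]
R start [211, 212, 211, 191, 123, 50, 20, 19, 15, 12, 10, 21, 57, 92, 102, 104, 105, 106, 108, 109, 112, 113, 112, 109, 109, 109, 102, 97, 97, 93, 69, 53, 52, 52, 52]
R now [207, 207, 205, 186, 120, 62, 49, 49, 49, 50, 50, 52, 53, 51, 49, 46, 45, 45, 43, 44, 43, 43, 46, 47, 47, 46, 46, 47, 48, 49, 49, 48, 48, 48, 47]
[[-15.5, 78.5], [-20.3, 78.6], [-25.1, 78.6]] [[-23.1, 78.2], [-27.8, 78.3], [-32.5, 78.4], [-37.2, 78.4]]
[[-19.4, -79.9], [-24.2, -79.7], [-29.0, -79.4]] [[-26.9, -77.2], [-31.6, -77.0], [-36.3, -76.8], [-41.0, -76.5]]
```

View pics/t4.png

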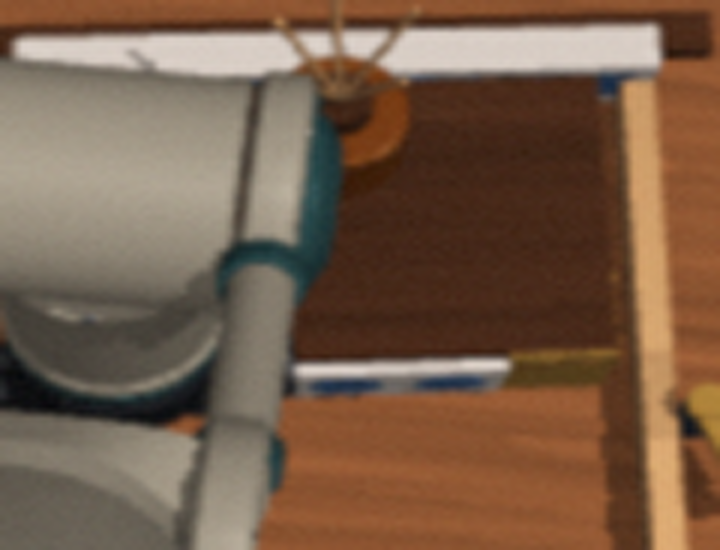

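The view shows the right plate at crop (560,367), the tile's right half at (400,375), and the right back corner close against the stop at (600,80). The left side is hidden by the arm, and the diffuser is standing. I'll feel on with the vertical load relieved.

```bash

(python3 -m pendant '[{"dx":-0.0003,"dy":0,"dz":-0.0002,"rx":0,"ry":0,"rz":0,"hand":0}]'; python3 ok.py && python3 -m pendant '[{"dx":-0.0003,"dy":0,"dz":-0.0002,"rx":0,"ry":0,"rz":0,"hand":0}]'; python3 ok.py && python3 -m pendant '[{"dx":-0.0003,"dy":0,"dz":-0.0001,"rx":0,"ry":0,"rz":0,"hand":0}]';python3 st.py)|grep bay
```

```text
bay [-149.5   83.7] z 0.0264 F bay [-7.26  0.11] -3.65 t 22.35
bay [-149.4   83.8] z 0.0265 F bay [-5.27  1.19] -3.06 t 22.4333
bay [-149.3   83.8] z 0.0265 F bay [-5.74  1.26] -4.5 t 22.5167
```

```bash

(python3 -m pendant '[{"dx":0.006,"dy":0,"dz":0.0005,"rx":0,"ry":0,"rz":0,"hand":0},{"dx":0.014,"dy":0,"dz":0,"rx":0,"ry":0,"rz":0,"hand":0},{"dx":0.004,"dy":-0.032,"dz":0,"rx":0,"ry":0,"rz":0,"hand":0},{"dx":0,"dy":-0.033,"dz":0,"rx":0,"ry":0,"rz":0,"hand":0},{"dx":0,"dy":-0.033,"dz":0,"rx":0,"ry":0,"rz":0,"hand":0},{"dx":0,"dy":-0.033,"dz":0,"rx":0,"ry":0,"rz":0,"hand":0},{"dx":0,"dy":-0.03,"dz":0,"rx":0,"ry":0,"rz":0,"hand":0},{"dx":0,"dy":0,"dz":0,"rx":0,"ry":0,"rz":0,"hand":0}]';python3 st.py;python3 -m pendant '[{"dx":-0.003,"dy":0,"dz":0,"rx":0,"ry":0,"rz":0,"hand":0},{"dx":-0.003,"dy":0,"dz":0,"rx":0,"ry":0,"rz":0,"hand":0},{"dx":-0.002,"dy":0,"dz":0,"rx":0,"ry":0,"rz":0,"hand":0},{"dx":-0.002,"dy":0,"dz":0,"rx":0,"ry":0,"rz":0,"hand":0}]'; python3 st.py; python3 -m pendant '[{"dx":-0.002,"dy":0,"dz":0,"rx":0,"ry":0,"rz":0,"hand":0},{"dx":-0.002,"dy":0,"dz":0,"rx":0,"ry":0,"rz":0,"hand":0}]'; python3 st.py) | grep bay
cat >> gap.py <<'E'
print('\ntile line')
E
python3 top.py | grep -E "brass|tile"
```

```text
bay [-166.3  -84.7] z 0.0284 F bay [-0.48  0.48] -0.32 t 23.1833
bay [-159.8  -76.8] z 0.0272 F bay [-0.34  0.58] -0.09 t 23.5167
bay [-156.1  -76.9] z 0.027 F bay [-0.37  0.01] -0.11 t 23.6833
tilewhite 44 [371 267] [-171.7, -71.3] [387 279] [-199.5, -107.5]
tilewhite 98 [328 276] [-189.6, 24.4] [361 257] [-148.6, -52.4]
tilewhite 35 [372 225] [-75.5, -78.1] [387 230] [-88.1, -113.5]
tilewhite 52 [348 243] [-115.9, -22.6] [362 226] [-77.4, -57.8]
brass 58 [294 253] [-138.0, 98.1] [309 258] [-150.2, 63.1]
```

```bash

(python3 -m pendant '[{"dx":-0.001,"dy":-0.003,"dz":0,"rx":0,"ry":0,"rz":0,"hand":0},{"dx":-0.001,"dy":0,"dz":0,"rx":0,"ry":0,"rz":0,"hand":0},{"dx":-0.001,"dy":0,"dz":0,"rx":0,"ry":0,"rz":0,"hand":0}]'; python3 ok.py && python3 -m pendant '[{"dx":-0.001,"dy":0,"dz":0,"rx":0,"ry":0,"rz":0,"hand":0},{"dx":-0.001,"dy":0,"dz":0,"rx":0,"ry":0,"rz":0,"hand":0}]'; python3 ok.py && python3 -m pendant '[{"dx":-0.0005,"dy":0,"dz":0,"rx":0,"ry":0,"rz":0,"hand":0}]'; python3 ok.py && python3 -m pendant '[{"dx":-0.0005,"dy":0,"dz":0,"rx":0,"ry":0,"rz":0,"hand":0}]';python3 ok.py && python3 -m pendant '[{"dx":-0.0005,"dy":0,"dz":-0.0003,"rx":0,"ry":0,"rz":0,"hand":0}]';python3 ok.py && python3 -m pendant '[{"dx":-0.0005,"dy":0,"dz":-0.0003,"rx":0,"ry":0,"rz":0,"hand":0}]';python3 st.py)|grep bay
```

```text
bay [-153.4  -80.9] z 0.027 F bay [0.17 0.13] -0.12 t 23.9833
bay [-151.5  -80.8] z 0.027 F bay [-0.48  0.43] 0.13 t 24.15
bay [-150.9  -80.8] z 0.027 F bay [ 0.25 -0.61] 1.06 t 24.2333
bay [-150.5  -80.8] z 0.027 F bay [0.7  0.79] 0.79 t 24.3167
bay [-150.1  -80.7] z 0.0272 F bay [ 0.49 -0.06] 0.54 t 24.4
bay [-149.6  -80.7] z 0.0276 F bay [-0.36  0.35] 0.17 t 24.4833
```

```bash

(python3 -m pendant '[{"dx":-0.0005,"dy":0,"dz":0,"rx":0,"ry":0,"rz":0,"hand":0}]'; python3 ok.py && python3 -m pendant '[{"dx":-0.0005,"dy":0,"dz":-0.0002,"rx":0,"ry":0,"rz":0,"hand":0}]'; python3 ok.py && python3 -m pendant '[{"dx":-0.0005,"dy":0,"dz":-0.0003,"rx":0,"ry":0,"rz":0,"hand":0}]'; python3 ok.py && python3 -m pendant '[{"dx":-0.0005,"dy":0,"dz":-0.0003,"rx":0,"ry":0,"rz":0,"hand":0}]';python3 ok.py && python3 -m pendant '[{"dx":-0.0004,"dy":0,"dz":-0.0003,"rx":0,"ry":0,"rz":0,"hand":0}]';python3 ok.py && python3 -m pendant '[{"dx":-0.0004,"dy":0,"dz":-0.0002,"rx":0,"ry":0,"rz":0,"hand":0}]';python3 st.py)|grep bay
```

```text
bay [-149.   -80.8] z 0.0277 F bay [0.37 0.01] 0.12 t 24.5667
bay [-148.5  -80.8] z 0.0278 F bay [-0.31  0.6 ] 0.43 t 24.65
bay [-148.   -80.8] z 0.0281 F bay [-0.3  -1.18] -0.48 t 24.7333
bay [-147.8  -80.7] z 0.0284 F bay [-2.43 -0.61] -0.99 t 24.8167
bay [-147.8  -80.6] z 0.0285 F bay [-0.99 -1.08] -1.31 t 24.9
bay [-147.8  -80.6] z 0.0285 F bay [-2.69 -1.71] -1.93 t 24.9833
```

```bash

(python3 -m pendant '[{"dx":-0.0004,"dy":0,"dz":-0.0001,"rx":0,"ry":0,"rz":0,"hand":0}]'; python3 ok.py && python3 -m pendant '[{"dx":-0.0004,"dy":0,"dz":-0.0001,"rx":0,"ry":0,"rz":0,"hand":0}]'; python3 ok.py && python3 -m pendant '[{"dx":-0.0004,"dy":0,"dz":-0.0001,"rx":0,"ry":0,"rz":0,"hand":0}]'; python3 ok.py && python3 -m pendant '[{"dx":-0.0004,"dy":0,"dz":-0.0001,"rx":0,"ry":0,"rz":0,"hand":0}]';python3 ok.py && python3 -m pendant '[{"dx":-0.0004,"dy":0,"dz":-0.0001,"rx":0,"ry":0,"rz":0,"hand":0}]';python3 st.py)|grep bay
```

```text
bay [-147.8  -80.6] z 0.0286 F bay [-4.13 -1.4 ] -1.92 t 25.0667
bay [-147.7  -80.7] z 0.0286 F bay [-4.77 -2.83] -1.81 t 25.15
bay [-147.6  -80.8] z 0.0286 F bay [-5.88 -2.57] -2.02 t 25.2333
bay [-147.5  -80.9] z 0.0286 F bay [-6.63 -3.34] -2.41 t 25.3167
bay [-147.4  -80.9] z 0.0286 F bay [-7.05 -3.95] -1.59 t 25.4
```

```bash

(python3 -m pendant '[{"dx":-0.0004,"dy":0,"dz":-0.0001,"rx":0,"ry":0,"rz":0,"hand":0}]'; python3 ok.py && python3 -m pendant '[{"dx":-0.0002,"dy":0,"dz":-0.0001,"rx":0,"ry":0,"rz":0,"hand":0}]'; python3 st.py; python3 -m pendant '[{"dx":0.006,"dy":0,"dz":0.0015,"rx":0,"ry":0,"rz":0,"hand":0},{"dx":0.014,"dy":0,"dz":0.001,"rx":0,"ry":0,"rz":0,"hand":0},{"dx":0.004,"dy":0.032,"dz":0,"rx":0,"ry":0,"rz":0,"hand":0},{"dx":0,"dy":0.033,"dz":0,"rx":0,"ry":0,"rz":0,"hand":0},{"dx":0,"dy":0.033,"dz":0,"rx":0,"ry":0,"rz":0,"hand":0},{"dx":0,"dy":0.033,"dz":0,"rx":0,"ry":0,"rz":0,"hand":0},{"dx":0,"dy":0.03,"dz":0,"rx":0,"ry":0,"rz":0,"hand":0},{"dx":0,"dy":0,"dz":0,"rx":0,"ry":0,"rz":0,"hand":0}]';python3 st.py;python3 -m pendant '[{"dx":-0.003,"dy":0,"dz":0,"rx":0,"ry":0,"rz":0,"hand":0},{"dx":-0.003,"dy":0,"dz":0,"rx":0,"ry":0,"rz":0,"hand":0},{"dx":-0.003,"dy":0,"dz":0,"rx":0,"ry":0,"rz":0,"hand":0},{"dx":-0.002,"dy":0,"dz":0,"rx":0,"ry":0,"rz":0,"hand":0}]'; python3 st.py; python3 -m pendant '[{"dx":-0.002,"dy":0,"dz":0,"rx":0,"ry":0,"rz":0,"hand":0},{"dx":-0.001,"dy":0,"dz":0,"rx":0,"ry":0,"rz":0,"hand":0}]'; python3 st.py) | grep bay
```

```text
bay [-147.3  -81. ] z 0.0286 F bay [-6.87 -4.9 ] -2.08 t 25.4833
bay [-147.3  -81. ] z 0.0286 F bay [-7.83 -3.51] -2.45 t 25.5667
bay [-168.3   84.9] z 0.0276 F bay [0.42 0.38] -0.23 t 26.2333
bay [-156.2   79.1] z 0.0273 F bay [0.2  0.23] -0.24 t 26.5667
bay [-153.9   79.4] z 0.0271 F bay [ 0.49 -0.14] 0.53 t 26.7333
```

```bash

(python3 -m pendant '[{"dx":-0.001,"dy":0,"dz":0,"rx":0,"ry":0,"rz":0,"hand":0},{"dx":-0.001,"dy":0,"dz":0,"rx":0,"ry":0,"rz":0,"hand":0},{"dx":-0.0007,"dy":0,"dz":0,"rx":0,"ry":0,"rz":0,"hand":0}]'; python3 ok.py && python3 -m pendant '[{"dx":-0.0005,"dy":0,"dz":-0.0003,"rx":0,"ry":0,"rz":0,"hand":0}]'; python3 ok.py && python3 -m pendant '[{"dx":-0.0005,"dy":0,"dz":-0.0003,"rx":0,"ry":0,"rz":0,"hand":0}]'; python3 ok.py && python3 -m pendant '[{"dx":-0.0005,"dy":0,"dz":-0.0003,"rx":0,"ry":0,"rz":0,"hand":0}]';python3 ok.py && python3 -m pendant '[{"dx":-0.0004,"dy":0,"dz":-0.0003,"rx":0,"ry":0,"rz":0,"hand":0}]';python3 ok.py && python3 -m pendant '[{"dx":-0.0004,"dy":0,"dz":-0.0003,"rx":0,"ry":0,"rz":0,"hand":0}]';python3 st.py)|grep bay
```

```text
bay [-151.8   80.1] z 0.0271 F bay [0.35 0.44] -0.65 t 26.9833
bay [-151.3   80.2] z 0.0273 F bay [ 0.45 -0.18] 0.47 t 27.0667
bay [-150.8   80.3] z 0.0277 F bay [-0.19  0.57] 0.29 t 27.15
bay [-150.3   80.3] z 0.0281 F bay [ 0.07 -0.03] 0.47 t 27.2333
bay [-149.8   80.3] z 0.0284 F bay [ 1.06 -0.47] 0.2 t 27.3167
bay [-149.6   80.3] z 0.0286 F bay [-0.72 -0.91] -0.19 t 27.4
```

```bash

(python3 -m pendant '[{"dx":-0.0004,"dy":0,"dz":-0.0003,"rx":0,"ry":0,"rz":0,"hand":0}]'; python3 ok.py && python3 -m pendant '[{"dx":-0.0004,"dy":0,"dz":-0.0003,"rx":0,"ry":0,"rz":0,"hand":0}]'; python3 ok.py && python3 -m pendant '[{"dx":-0.0004,"dy":0,"dz":-0.0002,"rx":0,"ry":0,"rz":0,"hand":0}]'; python3 ok.py && python3 -m pendant '[{"dx":-0.0004,"dy":0,"dz":-0.0001,"rx":0,"ry":0,"rz":0,"hand":0}]';python3 ok.py && python3 -m pendant '[{"dx":-0.0004,"dy":0,"dz":-0.0001,"rx":0,"ry":0,"rz":0,"hand":0}]';python3 ok.py && python3 -m pendant '[{"dx":-0.0004,"dy":0,"dz":-0.0001,"rx":0,"ry":0,"rz":0,"hand":0}]';python3 st.py)|grep bay
```

```text
bay [-149.6   80.3] z 0.0288 F bay [-0.79 -0.97] -1.2 t 27.4833
bay [-149.6   80.3] z 0.029 F bay [-2.27 -0.38] -1.96 t 27.5667
bay [-149.7   80.4] z 0.029 F bay [-2.72 -0.01] -1.54 t 27.65
bay [-149.6   80.4] z 0.029 F bay [-5.14 -0.77] -1.9 t 27.7333
bay [-149.6   80.4] z 0.029 F bay [-5.06 -0.62] -1.79 t 27.8167
bay [-149.5   80.6] z 0.029 F bay [-6.47  0.23] -1.91 t 27.9
```

```bash

(python3 -m pendant '[{"dx":-0.0004,"dy":0,"dz":-0.0001,"rx":0,"ry":0,"rz":0,"hand":0}]'; python3 ok.py && python3 -m pendant '[{"dx":-0.0004,"dy":0,"dz":-0.0001,"rx":0,"ry":0,"rz":0,"hand":0}]'; python3 ok.py && python3 -m pendant '[{"dx":-0.0003,"dy":0,"dz":0,"rx":0,"ry":0,"rz":0,"hand":0}]'; python3 st.py)|grep bay
```

```text
bay [-149.4   80.7] z 0.029 F bay [-5.09 -0.43] -1.92 t 27.9833
bay [-149.4   80.8] z 0.029 F bay [-6.55  0.59] -1.79 t 28.0667
bay [-149.3   80.8] z 0.029 F bay [-7.31  0.44] -0.17 t 28.15
```

```bash
sed -i 's/8.6/8.9/' ok.py
(python3 -m pendant '[{"dx":-0.0003,"dy":0,"dz":-0.0002,"rx":0,"ry":0,"rz":0,"hand":0}]'; python3 ok.py && python3 -m pendant '[{"dx":-0.0003,"dy":0,"dz":-0.0001,"rx":0,"ry":0,"rz":0,"hand":0}]'; python3 ok.py && python3 -m pendant '[{"dx":-0.0003,"dy":0,"dz":-0.0001,"rx":0,"ry":0,"rz":0,"hand":0}]';python3 ok.py && python3 -m pendant '[{"dx":-0.0003,"dy":0,"dz":-0.0001,"rx":0,"ry":0,"rz":0,"hand":0}]';python3 ok.py && python3 -m pendant '[{"dx":-0.0003,"dy":0,"dz":-0.0001,"rx":0,"ry":0,"rz":0,"hand":0}]'; python3 st.py)|grep bay
```

```text
bay [-149.2   81. ] z 0.0291 F bay [-5.86  1.56] -3.06 t 28.2333
bay [-149.1   81.1] z 0.029 F bay [-6.59  1.19] -2.96 t 28.3167
bay [-149.    81.2] z 0.0291 F bay [-7.11  2.08] -3.01 t 28.4
bay [-148.9   81.3] z 0.0291 F bay [-6.67  2.23] -2.61 t 28.4833
bay [-148.8   81.3] z 0.0292 F bay [-7.56  1.58] -3.02 t 28.5667
```

The left force now grows at about the buffer's stiffness while the chest moves, so it is pressed. Confirming the right the same way.

```bash

(python3 -m pendant '[{"dx":0.006,"dy":0,"dz":0.0015,"rx":0,"ry":0,"rz":0,"hand":0},{"dx":0.014,"dy":0,"dz":0.0005,"rx":0,"ry":0,"rz":0,"hand":0},{"dx":0.004,"dy":-0.032,"dz":0,"rx":0,"ry":0,"rz":0,"hand":0},{"dx":0,"dy":-0.033,"dz":0,"rx":0,"ry":0,"rz":0,"hand":0},{"dx":0,"dy":-0.033,"dz":0,"rx":0,"ry":0,"rz":0,"hand":0},{"dx":0,"dy":-0.033,"dz":0,"rx":0,"ry":0,"rz":0,"hand":0},{"dx":0,"dy":-0.031,"dz":0,"rx":0,"ry":0,"rz":0,"hand":0},{"dx":0,"dy":0,"dz":0,"rx":0,"ry":0,"rz":0,"hand":0}]';python3 st.py;python3 -m pendant '[{"dx":-0.003,"dy":0,"dz":0,"rx":0,"ry":0,"rz":0,"hand":0},{"dx":-0.003,"dy":0,"dz":0,"rx":0,"ry":0,"rz":0,"hand":0},{"dx":-0.003,"dy":0,"dz":0,"rx":0,"ry":0,"rz":0,"hand":0},{"dx":-0.003,"dy":0,"dz":0,"rx":0,"ry":0,"rz":0,"hand":0},{"dx":-0.002,"dy":0,"dz":0,"rx":0,"ry":0,"rz":0,"hand":0}]'; python3 st.py; python3 -m pendant '[{"dx":-0.001,"dy":0,"dz":0,"rx":0,"ry":0,"rz":0,"hand":0}]'; python3 st.py) | grep bay; python3 top.py | grep brass
```

```text
bay [-164.5  -88.5] z 0.0297 F bay [ 0.76 -0.28] 0.59 t 29.2333
bay [-153.3  -80.7] z 0.0286 F bay [-0.51 -0.12] 0.62 t 29.65
bay [-152.5  -80.9] z 0.0285 F bay [0.45 0.01] 0.46 t 29.7333
brass 65 [293 253] [-138.0, 100.3] [309 258] [-150.2, 63.1]
```

```bash

(python3 -m pendant '[{"dx":-0.001,"dy":0,"dz":0,"rx":0,"ry":0,"rz":0,"hand":0},{"dx":-0.001,"dy":0,"dz":0,"rx":0,"ry":0,"rz":0,"hand":0},{"dx":-0.001,"dy":0,"dz":0,"rx":0,"ry":0,"rz":0,"hand":0}]'; python3 ok.py && python3 -m pendant '[{"dx":-0.0005,"dy":0,"dz":-0.0003,"rx":0,"ry":0,"rz":0,"hand":0},{"dx":-0.0005,"dy":0,"dz":-0.0003,"rx":0,"ry":0,"rz":0,"hand":0}]'; python3 ok.py && python3 -m pendant '[{"dx":-0.0005,"dy":0,"dz":-0.0003,"rx":0,"ry":0,"rz":0,"hand":0}]'; python3 ok.py && python3 -m pendant '[{"dx":-0.0005,"dy":0,"dz":-0.0003,"rx":0,"ry":0,"rz":0,"hand":0}]';python3 ok.py && python3 -m pendant '[{"dx":-0.0004,"dy":0,"dz":-0.0003,"rx":0,"ry":0,"rz":0,"hand":0}]';python3 ok.py && python3 -m pendant '[{"dx":-0.0004,"dy":0,"dz":-0.0002,"rx":0,"ry":0,"rz":0,"hand":0}]';python3 ok.py && python3 -m pendant '[{"dx":-0.0004,"dy":0,"dz":-0.0001,"rx":0,"ry":0,"rz":0,"hand":0}]';python3 st.py)|grep bay
```

```text
bay [-150.1  -81.6] z 0.0285 F bay [0.02 0.8 ] -0.39 t 30.0333
bay [-149.1  -81.8] z 0.0291 F bay [-0.24  0.16] -0.46 t 30.2
bay [-148.7  -81.8] z 0.0294 F bay [-0.71 -0.17] -0.33 t 30.2833
bay [-148.1  -81.8] z 0.0297 F bay [0.43 0.4 ] 0.06 t 30.3667
bay [-147.7  -81.8] z 0.0301 F bay [-0.36  0.05] -0.24 t 30.45
bay [-147.5  -81.8] z 0.0302 F bay [-0.96 -0.25] -0.73 t 30.5333
bay [-147.6  -81.8] z 0.0302 F bay [-1.62 -0.11] -0.16 t 30.6167
```

```bash

(python3 -m pendant '[{"dx":-0.0004,"dy":0,"dz":-0.0003,"rx":0,"ry":0,"rz":0,"hand":0},{"dx":-0.0004,"dy":0,"dz":-0.0003,"rx":0,"ry":0,"rz":0,"hand":0}]'; python3 ok.py && python3 -m pendant '[{"dx":-0.0004,"dy":0,"dz":-0.0003,"rx":0,"ry":0,"rz":0,"hand":0}]'; python3 ok.py && python3 -m pendant '[{"dx":-0.0004,"dy":0,"dz":-0.0001,"rx":0,"ry":0,"rz":0,"hand":0}]'; python3 ok.py && python3 -m pendant '[{"dx":-0.0004,"dy":0,"dz":-0.0001,"rx":0,"ry":0,"rz":0,"hand":0}]';python3 ok.py && python3 -m pendant '[{"dx":-0.0004,"dy":0,"dz":-0.0001,"rx":0,"ry":0,"rz":0,"hand":0}]';python3 ok.py && python3 -m pendant '[{"dx":-0.0004,"dy":0,"dz":-0.0001,"rx":0,"ry":0,"rz":0,"hand":0}]';python3 ok.py && python3 -m pendant '[{"dx":-0.0003,"dy":0,"dz":-0.0001,"rx":0,"ry":0,"rz":0,"hand":0}]';python3 st.py)|grep bay
```

```text
bay [-147.6  -81.6] z 0.0304 F bay [-3.1  -1.31] -1.62 t 30.7833
bay [-147.5  -81.6] z 0.0305 F bay [-4.74 -2.18] -2.56 t 30.8667
bay [-147.4  -81.7] z 0.0306 F bay [-5.7  -3.42] -2.23 t 30.95
bay [-147.3  -81.8] z 0.0306 F bay [-6.61 -3.17] -3.04 t 31.0333
bay [-147.2  -81.8] z 0.0306 F bay [-6.82 -3.08] -2.69 t 31.1167
bay [-147.1  -81.9] z 0.0306 F bay [-6.22 -5.17] -2.19 t 31.2
bay [-147.1  -82. ] z 0.0307 F bay [-7.47 -5.58] -2.8 t 31.2833
```

Both buffers are pressed, with pushes of about 7.5 N against a sliding force of about 5 N. I'll back off, lift, and go over to the outer side of the catch knob at bay (-198, -152).

```bash

(python3 -m pendant '[{"dx":0.004,"dy":0,"dz":0.001,"rx":0,"ry":0,"rz":0,"hand":0},{"dx":0.012,"dy":0,"dz":0.001,"rx":0,"ry":0,"rz":0,"hand":0},{"dx":0.015,"dy":0,"dz":0,"rx":0,"ry":0,"rz":0,"hand":0},{"dx":0.01,"dy":0,"dz":-0.03,"rx":0,"ry":0,"rz":0,"hand":0},{"dx":0,"dy":0,"dz":-0.03,"rx":0,"ry":0,"rz":0,"hand":0},{"dx":0,"dy":0,"dz":-0.03,"rx":0,"ry":0,"rz":0,"hand":0},{"dx":0,"dy":0,"dz":0,"rx":0,"ry":0,"rz":0,"hand":0}]';python3 st.py;python3 -m pendant '[{"dx":0.004,"dy":-0.033,"dz":0,"rx":0,"ry":0,"rz":0,"hand":0},{"dx":0.004,"dy":-0.033,"dz":0,"rx":0,"ry":0,"rz":0,"hand":0},{"dx":0.004,"dy":-0.034,"dz":0,"rx":0,"ry":0,"rz":0,"hand":0},{"dx":0,"dy":0,"dz":0,"rx":0,"ry":0,"rz":0,"hand":0},{"dx":0,"dy":0,"dz":0,"rx":0,"ry":0,"rz":0,"hand":0}]';python3 st.py ) | grep bay; python3 top.py | grep brass
```

```text
bay [-179.9  -83.7] z 0.1259 F bay [ 1.35 -0.06] 0.57 t 31.8667
bay [-195.8 -183.6] z 0.1198 F bay [-0.11  0.32] -0.54 t 32.2833
brass 43 [293 253] [-138.0, 100.3] [309 258] [-150.2, 63.1]
brass 58 [365 254] [-144.1, -58.4] [381 251] [-138.3, -96.3]
```

```bash

(python3 -m pendant '[{"dx":0.003,"dy":0,"dz":0.024,"rx":0,"ry":0,"rz":0,"hand":0},{"dx":0,"dy":0,"dz":0.024,"rx":0,"ry":0,"rz":0,"hand":0},{"dx":0,"dy":0,"dz":0.017,"rx":0,"ry":0,"rz":0,"hand":0},{"dx":0,"dy":0,"dz":0,"rx":0,"ry":0,"rz":0,"hand":0}]';python3 st.py;python3 -m pendant '[{"dx":0,"dy":0.004,"dz":0,"rx":0,"ry":0,"rz":0,"hand":0},{"dx":0,"dy":0.004,"dz":0,"rx":0,"ry":0,"rz":0,"hand":0},{"dx":0,"dy":0.004,"dz":0,"rx":0,"ry":0,"rz":0,"hand":0}]';python3 st.py;python3 -m pendant '[{"dx":0,"dy":0.004,"dz":0,"rx":0,"ry":0,"rz":0,"hand":0},{"dx":0,"dy":0.004,"dz":0,"rx":0,"ry":0,"rz":0,"hand":0}]';python3 st.py ) | grep bay
```

```text
bay [-201.6 -178.6] z 0.0516 F bay [-0.74  0.2 ] -0.73 t 32.6667
bay [-198.8 -169.8] z 0.056 F bay [-0.91 -3.54] 0.38 t 32.9167
bay [-199.3 -162. ] z 0.0557 F bay [-1.52 -2.1 ] 0.08 t 33.0833
```

```bash

(python3 -m pendant '[{"dx":0,"dy":0.004,"dz":0,"rx":0,"ry":0,"rz":0,"hand":0},{"dx":0,"dy":0.004,"dz":0,"rx":0,"ry":0,"rz":0,"hand":0},{"dx":0,"dy":0.004,"dz":0,"rx":0,"ry":0,"rz":0,"hand":0},{"dx":0,"dy":0.004,"dz":0,"rx":0,"ry":0,"rz":0,"hand":0},{"dx":-0.001,"dy":0.004,"dz":0,"rx":0,"ry":0,"rz":0,"hand":0},{"dx":-0.001,"dy":0.004,"dz":0,"rx":0,"ry":0,"rz":0,"hand":0}]';python3 st.py;python3 -m pendant '[{"dx":-0.001,"dy":0.004,"dz":0,"rx":0,"ry":0,"rz":0,"hand":0},{"dx":-0.001,"dy":0.004,"dz":0,"rx":0,"ry":0,"rz":0,"hand":0},{"dx":-0.001,"dy":0.004,"dz":0,"rx":0,"ry":0,"rz":0,"hand":0},{"dx":-0.001,"dy":0.004,"dz":0,"rx":0,"ry":0,"rz":0,"hand":0},{"dx":-0.001,"dy":0.003,"dz":0,"rx":0,"ry":0,"rz":0,"hand":0}]';python3 st.py ) | grep bay
```

```text
bay [-197.7 -137.4] z 0.0547 F bay [-0.82 -0.79] 1.0 t 33.5833
bay [-190.8 -119.7] z 0.0551 F bay [ 4.4  -4.93] -2.58 t 34.0
```

```bash

(python3 -m pendant '[{"dx":0,"dy":-0.006,"dz":0,"rx":0,"ry":0,"rz":0,"hand":0},{"dx":0.015,"dy":-0.002,"dz":0,"rx":0,"ry":0,"rz":0,"hand":0},{"dx":0.016,"dy":0,"dz":0,"rx":0,"ry":0,"rz":0,"hand":0},{"dx":0,"dy":0.018,"dz":0,"rx":0,"ry":0,"rz":0,"hand":0},{"dx":0,"dy":0.015,"dz":0,"rx":0,"ry":0,"rz":0,"hand":0},{"dx":0,"dy":0,"dz":0,"rx":0,"ry":0,"rz":0,"hand":0}]';python3 st.py;python3 -m pendant '[{"dx":-0.004,"dy":0,"dz":0,"rx":0,"ry":0,"rz":0,"hand":0},{"dx":-0.004,"dy":0,"dz":0,"rx":0,"ry":0,"rz":0,"hand":0},{"dx":-0.004,"dy":0,"dz":0,"rx":0,"ry":0,"rz":0,"hand":0}]';python3 st.py ) | grep bay
```

```text
bay [-226.3  -90.8] z 0.0542 F bay [-0.45  1.19] -0.09 t 34.5
bay [-211.   -94.5] z 0.0548 F bay [1.48 0.74] 0.3 t 34.75
```

```bash

(python3 -m pendant '[{"dx":-0.004,"dy":0,"dz":0,"rx":0,"ry":0,"rz":0,"hand":0},{"dx":-0.004,"dy":0,"dz":0,"rx":0,"ry":0,"rz":0,"hand":0},{"dx":-0.004,"dy":0,"dz":0,"rx":0,"ry":0,"rz":0,"hand":0},{"dx":-0.004,"dy":0,"dz":0,"rx":0,"ry":0,"rz":0,"hand":0}]';python3 st.py;python3 -m pendant '[{"dx":-0.003,"dy":0.001,"dz":0,"rx":0,"ry":0,"rz":0,"hand":0},{"dx":-0.003,"dy":0.001,"dz":0,"rx":0,"ry":0,"rz":0,"hand":0},{"dx":-0.003,"dy":0.001,"dz":0,"rx":0,"ry":0,"rz":0,"hand":0}]';python3 st.py; python3 -m pendant '[{"dx":-0.002,"dy":0.001,"dz":0,"rx":0,"ry":0,"rz":0,"hand":0},{"dx":-0.002,"dy":0.001,"dz":0,"rx":0,"ry":0,"rz":0,"hand":0}]';python3 st.py;python3 -m pendant '[{"dx":-0.0015,"dy":0,"dz":0,"rx":0,"ry":0,"rz":0,"hand":0}]';python3 st.py ;python3 ok.py && python3 -m pendant '[{"dx":-0.0015,"dy":0,"dz":0,"rx":0,"ry":0,"rz":0,"hand":0}]';python3 st.py ) | grep bay
```

```text
bay [-198.4  -92.2] z 0.0539 F bay [-4.65  3.75] 1.06 t 35.0833
bay [-188.6  -89.5] z 0.0537 F bay [-2.24  1.63] -1.25 t 35.3333
bay [-182.5  -88.8] z 0.0545 F bay [-2.82  1.53] -0.78 t 35.5
bay [-180.7  -88.9] z 0.0548 F bay [-1.27  0.99] -1.31 t 35.5833
bay [-180.7  -88.9] z 0.0548 F bay [-1.27  0.99] -1.31 t 35.5833
bay [-179.2  -89. ] z 0.0549 F bay [-1.55  1.14] -0.26 t 35.6667
```

Continue to the end stop, in guarded 1 mm steps.

```bash
sed -i 's/8.9/4.5/' ok.py
(python3 -m pendant '[{"dx":-0.001,"dy":0,"dz":0,"rx":0,"ry":0,"rz":0,"hand":0}]';python3 ok.py && python3 -m pendant '[{"dx":-0.001,"dy":0,"dz":0,"rx":0,"ry":0,"rz":0,"hand":0}]';python3 ok.py && python3 -m pendant '[{"dx":-0.001,"dy":0,"dz":0,"rx":0,"ry":0,"rz":0,"hand":0}]';python3 ok.py && python3 -m pendant '[{"dx":-0.001,"dy":0,"dz":0,"rx":0,"ry":0,"rz":0,"hand":0}]';python3 ok.py && python3 -m pendant '[{"dx":-0.001,"dy":0,"dz":0,"rx":0,"ry":0,"rz":0,"hand":0}]';python3 ok.py && python3 -m pendant '[{"dx":-0.001,"dy":0,"dz":0,"rx":0,"ry":0,"rz":0,"hand":0}]';python3 ok.py && python3 -m pendant '[{"dx":-0.001,"dy":0,"dz":0,"rx":0,"ry":0,"rz":0,"hand":0}]';python3 st.py ) | grep bay
```

```text
bay [-178.2  -89.1] z 0.0549 F bay [-2.    0.72] -0.38 t 35.75
bay [-177.3  -89.1] z 0.0549 F bay [-1.47  1.87] 0.52 t 35.8333
bay [-176.4  -89.1] z 0.0549 F bay [-1.57  0.76] 0.63 t 35.9167
bay [-175.5  -89. ] z 0.0549 F bay [-1.35  0.56] 0.69 t 36.0
bay [-174.6  -89. ] z 0.0548 F bay [-1.43  0.66] 0.9 t 36.0833
bay [-173.6  -89. ] z 0.0548 F bay [-2.26  0.46] 0.18 t 36.1667
bay [-172.6  -88.9] z 0.0548 F bay [-1.5  1.3] 0.67 t 36.25
```

```bash

(python3 -m pendant '[{"dx":-0.001,"dy":0,"dz":0,"rx":0,"ry":0,"rz":0,"hand":0}]';python3 ok.py && python3 -m pendant '[{"dx":-0.001,"dy":0,"dz":0,"rx":0,"ry":0,"rz":0,"hand":0}]';python3 ok.py && python3 -m pendant '[{"dx":-0.001,"dy":0,"dz":0,"rx":0,"ry":0,"rz":0,"hand":0}]';python3 ok.py && python3 -m pendant '[{"dx":-0.001,"dy":0,"dz":0,"rx":0,"ry":0,"rz":0,"hand":0}]';python3 st.py ) | grep bay
```

```text
bay [-171.7  -88.9] z 0.0547 F bay [-1.85  0.84] 0.36 t 36.3333
bay [-171.3  -88.8] z 0.0547 F bay [-4.54 -0.23] 2.96 t 36.4167
bay [-171.3  -88.8] z 0.0547 F bay [-4.54 -0.23] 2.96 t 36.4167
bay [-171.3  -88.8] z 0.0547 F bay [-4.54 -0.23] 2.96 t 36.4167
```

The end stop is reached. Retract, lift and look.

```bash

(python3 -m pendant '[{"dx":0.01,"dy":0,"dz":0,"rx":0,"ry":0,"rz":0,"hand":0},{"dx":0.02,"dy":0,"dz":0,"rx":0,"ry":0,"rz":0,"hand":0},{"dx":0.03,"dy":0,"dz":-0.01,"rx":0,"ry":0,"rz":0,"hand":0},{"dx":0.03,"dy":0,"dz":-0.03,"rx":0,"ry":0,"rz":0,"hand":0},{"dx":0.03,"dy":0,"dz":-0.03,"rx":0,"ry":0,"rz":0,"hand":0},{"dx":0.01,"dy":0,"dz":-0.03,"rx":0,"ry":0,"rz":0,"hand":0},{"dx":0,"dy":0,"dz":-0.03,"rx":0,"ry":0,"rz":0,"hand":0},{"dx":0,"dy":0,"dz":-0.03,"rx":0,"ry":0,"rz":0,"hand":0},{"dx":0,"dy":0,"dz":0,"rx":0,"ry":0,"rz":0,"hand":0},{"dx":0,"dy":0,"dz":0,"rx":0,"ry":0,"rz":0,"hand":0}]';python3 st.py)|grep bay
python3 - <<'E'
from h import *
a=grab('top')['frame'][175:300,265:425]; b=grab('side')['frame'][180:330,250:450]
w=grab('wrist'); save(w,'pics/w5.png')
a=cv2.resize(a,(400,312),interpolation=cv2.INTER_CUBIC);b=cv2.resize(b,(400,300),interpolation=cv2.INTER_CUBIC)
c=np.zeros((580,800,3),np.uint8); c[:312-32,:400]=a[:280]; c[:280,400:]=b[:280]
c[280:580]=cv2.resize(w['frame'][180:480,:],(800,375))[:300]
cv2.imwrite('pics/fin.png',c[...,::-1])
E
```

```text
bay [-298.8  -90.1] z 0.2154 F bay [-1.35 -0.51] -1.22 t 37.25
```

View pics/fin.png

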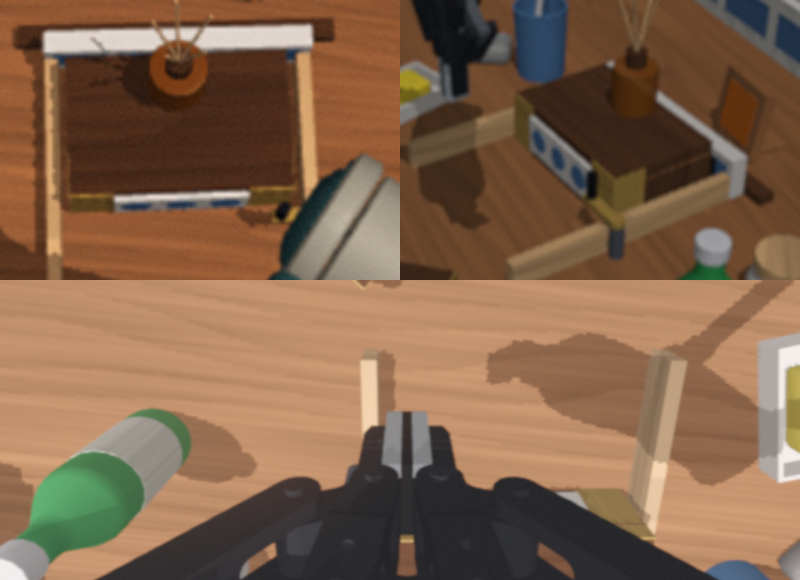

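The final picture shows the catch across the front of the right plate (knob at (283,212) in the top view), the chest back against both stops, the diffuser upright at (178,68), and the robot clear. Handing in.

```bash
python3 -c "
from rig import manip
print(manip.sign_off())"
```

```text
the job is handed in; nothing more can be done
None
```

I crept the chest onto both buffers, swung the catch to its end stop with the diffuser still standing, and handed the job in at about 37 s; no verdict came back, and the buffer contact is judged from finger force, not seen.

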